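# Prop the sprung catch, move the cell, wedge it tight

## Task

A flat battery cell in the test fixture is held down by a sprung catch: push the prop block nose first into the slot between the fixed steel post and the catch until its nose meets the stop, so that it keeps the catch open by itself. Lift the cell out, stand it upright in the empty bay of the carrier (the one nearer the robot), within a few millimetres of the bay's end wall, then drive the slim wedge nose first along the bay floor between the cell and a side wall until the cell is clamped tight against the opposite wall. Leave the catch propped open, and do not disturb the spacer block or the two round cells.

Things in the scene. Friction and masses are not known exactly. Their poses are not given: they have to be found in the camera images.
- fixture: Test fixture, fixed. Origin on the table; x away from robot, y left. All mm in this frame: aluminium plate x -112..12, y -65..65, z 0..10. Cell seat centre (-50,-19), between 2 ribs (top z 25), a black end wall (y -60.5..-52.5, top z 55) and the fixed steel post (x -68..-10, y 14.5..25, top z 50). Steel stop block x 2..10, y 25..55, top z 38. Low backing block x -64..-36, y 58..65, top z 42.
- catch (a joint): Sprung catch, slides to fixture +y; 0 closed, limit 0.0145 m. 4.5 N closed, 6.3 N at 12 mm. Steel upright at fixture x -62..-38, z 11..89, 8 mm thick, its right face at y 34 when closed. Its lip (x -58..-42, z 81..89) reaches right to y 5 when closed, 8 mm over the cell's top edge. The prop home opens it to 12 mm, which clears the cell by 4 mm.
- fixture_gap (a point): Mouth of the prop slot, on its floor (fixture x -68, y 29.5, z 10 mm), mid-way between the post's left face and the closed catch (9 mm apart). Axes as the fixture's: x leads into the slot, which is open toward the robot.
- fixture_home (a point): Where the stop's near face meets the line of the post's left face, on the slot floor (fixture x 2, y 25, z 10 mm). Axes as the fixture's. With the prop home its flat side lies along this point's y = 0 and its nose at x = 0.
- carrier: Two-bay cell carrier, white plastic, fixed. Origin on the table under the dividing end wall; x away from robot, y left. In mm: floor plate x -100..100, y -26..26, z 0..8; side walls |y| 20..26, x -78..78, top z 38; end wall x -4..4, top z 38. The far bay (+x) is full: a fixed cell (top z 78) locked by a fixed wedge. The near bay is empty, 40 wide, open toward the robot.
- carrier_bay (a point): Near bay's floor, mid-width (carrier x -36, y 0, z 8 mm): under the cell's centre when it touches the end wall, its 64 mm side along x (-32..32 mm from here). Axes as the carrier's. The bay is 14 mm wider than the cell, so the clamped cell's centre is 7 mm off to one side.
- cell_mid (a point): Flat battery cell, aluminium, 64 (x) x 26 (y) x 70 mm (z), about 0.26 kg, two studs 3 mm high on top at x +-16; this is its centre, half-way up. It starts standing in the fixture (base at z 10), its 64 mm side along fixture y. In the carrier its 64 mm side runs along the bay; either way round.
- prop_mid (a point): Prop block, grey plastic, stubby, 110 (x) x 21 (y) x 34 mm (z), 75 g, lying as it is used; its box centre. x points to the nose. Side y -10.5 is flat (goes against the post); the other is parallel to it from the tail (x -55) to x 5, then tapers to a 4 mm nose at x 55. Grip across the 21 mm near the tail (x -35) to keep fingers out of the slot. Pushing home takes 10 to 20 N.
- prop_nose (a point): Tip of the prop's nose on its flat side (x 55, y -10.5 mm from prop_mid, half-way up). Axes as the prop's.
- wedge_mid (a point): Slim wedge, grey plastic, 115 (x) x 19 (y) x 24 mm (z), 50 g, lying as it is used; its box centre. x points to the nose. Side y -9.5 is flat; the other is parallel to it from the tail (x -57.5) to x -22.5, then tapers to a 5 mm nose at x 57.5. Grip across the 19 mm near the tail (x -40). In the 14 mm gap it jams with its nose 51 mm past the cell's near edge; drive it with 12 to 18 N.
- wedge_nose (a point): Tip of the wedge's nose on its flat side (x 57.5, y -9.5 mm from wedge_mid, half-way up). Axes as the wedge's.
- spacer_mid (a point): Bystander: plain grey spacer block, 100 x 20 x 28 mm, no taper; its centre.
- round0_mid (a point): Bystander: round cell standing upright, 26 mm across, 65 mm high; its centre.
- round1_mid (a point): Bystander: a second round cell, the same.

How it is judged (in metres and radians):
On the way, in this order (a step that is already met when the one before it is completed fails the run):
1. the prop block, pushed home and let go, holds the catch open by itself (value of joint catch above 0.01 m and x of prop_nose in the frame of fixture_home between -0.008 and 0.012 m and y of prop_nose in the frame of fixture_home between -0.004 and 0.006 m and z of prop_nose in the frame of fixture_home below 0.03 m and angle between prop_mid's own z axis and vertical below 0.15 rad and contact force between the fingers and prop below 0.3 N and contact force between the arm and catch below 0.3 N), for 0.2 s.
2. the cell stands upright and released in the carrier's near bay, with the catch still propped open (value of joint catch above 0.01 m and x of prop_nose in the frame of fixture_home between -0.008 and 0.012 m and y of prop_nose in the frame of fixture_home between -0.004 and 0.006 m and z of prop_nose in the frame of fixture_home below 0.03 m and angle between prop_mid's own z axis and vertical below 0.15 rad and x of cell_mid in the frame of carrier_bay between -0.01 and 0.004 m and y of cell_mid in the frame of carrier_bay between -0.0085 and 0.0085 m and z of cell_mid in the frame of carrier_bay between 0.031 and 0.038 m and angle between cell_mid's own z axis and vertical below 0.08 rad and contact force between the fingers and cell below 0.3 N), for 0.2 s.
At the end, for the whole second after the job is handed in: Catch at least 10 mm open, prop nose within 8 mm of the stop; cell upright on the near bay floor, within 10 mm of the end wall and 2.5 mm of one side wall; wedge flat on the bay floor, nose at least 42 mm past the cell's home front edge, pressing on the cell (over 1 N); all at rest (value of joint catch above 0.01 m and x of prop_nose in the frame of fixture_home between -0.008 and 0.012 m and y of prop_nose in the frame of fixture_home between -0.004 and 0.006 m and z of prop_nose in the frame of fixture_home below 0.03 m and angle between prop_mid's own z axis and vertical below 0.15 rad and x of cell_mid in the frame of carrier_bay between -0.01 and 0.004 m and y of cell_mid in the frame of carrier_bay between -0.0085 and 0.0085 m and z of cell_mid in the frame of carrier_bay between 0.031 and 0.038 m and angle between cell_mid's own z axis and vertical below 0.08 rad and (y of cell_mid in the frame of carrier_bay above 0.0045 m or y of cell_mid in the frame of carrier_bay below -0.0045 m) and x of wedge_nose in the frame of carrier_bay between 0.006 and 0.036 m and y of wedge_nose in the frame of carrier_bay between -0.021 and 0.021 m and z of wedge_mid in the frame of carrier_bay below 0.019 m and angle between wedge_mid's own z axis and vertical below 0.1 rad and contact force between wedge and cell above 1 N and linear speed of each of wedge, cell, prop below 0.02 m/s); the robot touches nothing.
It fails at once if the spacer block (spacer) is disturbed by more than 30 mm (distance of spacer_mid from where it was at the start of the episode above 0.03 m).
It fails at once if the round cell (round0) is disturbed by more than 30 mm (distance of round0_mid from where it was at the start of the episode above 0.03 m).
It fails at once if the round cell (round1) is disturbed by more than 30 mm (distance of round1_mid from where it was at the start of the episode above 0.03 m).
It fails at once if the cell is tipped over (angle between cell_mid's own z axis and vertical above 0.6 rad).
It also fails if it takes over 72 s, if anything falls off the work surface, if the arm or the gripper's body presses on something with over 40 N, if the wrist force passes 120 N, or if a joint passes its speed limit or range.

## Robot

A 6-joint arm with a two-finger parallel gripper is mounted at the origin on the work surface. World frame = base frame: x ahead of the robot, y to its left, z up, the work surface at z = 0. Lengths are in m, angles in degrees, forces in N, time in s.
With the tool pointing down it reaches from about 0.25 to 0.725 m from the base axis. Payload 9.7 kg.
Tool frame: the origin (TCP) lies midway between the tips of the shut fingers; the grasp point (between the pads) lies 19 mm behind it (bot.grasp_offset is the distance from the TCP to the grasp point, in m); z points along the fingers, x is the direction in which the jaws open and shut, and the axes are right-handed (so a half turn about z gives the same grasp; the last joint's range is limited). The gripper opens to 85 mm and grips with 20 to 120 N. Pads are 22 mm wide; open, the fingers measure 114 mm over their backs; the gripper's body (76 mm by 85 mm) begins 54 mm behind the grasp point. The pads swing forward as they close: fully open they stand 13 mm farther back than shut.
Start: joints at [70.531, 4.979, 10.078, 95.1, 0, 90], TCP at [0.183, 0.519, 0.231] pointing down, gripper open.
Joint ranges: [-179.16, 179.16], [-48.56, 103.87], [-65.8, 70.77], [-126.05, 130.52], [-82.76, 87.17], [-180, 180]. Speed limits (degrees/s): [127.2, 127.2, 147.25, 180, 180, 180].

## Interface

Orientations are given as [roll, pitch, yaw] about the fixed x, y, z axes, in that order (R = Rz(yaw) Ry(pitch) Rx(roll)).
In Python, from workcell import bot gives the robot as it stands.
- The arm moves only by the tool send_rows, never from a script. Its argument "targets" is a list of rows, each a list of 5 numbers: the closure, from 0 (fully open) to 1 (shut), then the shift along the world's x, y, z in mm, then the turn about the world's z in degrees. A call has 1 to 10 rows; each row is the pose to reach, as a shift and turn from the pose commanded when the call began; what a row does not reach only later rows make up. A row lasts 1/8 s, in which the tool goes at most 62.5 mm and 10.7 degrees, less where a joint would pass 70% of its speed; a pose out of reach is approached as far as the arm can. A call with a gripper value outside its range is refused whole. The fingers move at their own pace and stop on an object; "squeeze" is the grip in N (left out, the last holds). Time passes only in rows, so rows that repeat a pose let the fingers close. It gives the time, the measured TCP pose, the force and the opening at its end, in the units of the state.
- bot.get_obs(): the state, without advancing time (a new reading comes with each control period).
- bot.camera(name): name is "scene" or "top"; returns a dict with "pixels" (400x640x3 uint8, red, green, blue), "intrinsics" (3x3 intrinsics, pixels), "dist" ([k1, k2, p1, p2, k3] as OpenCV has them; the pictures are not rectified), "view" (4x4, takes a point from world to camera coordinates). Camera axes: x right, y down, z forward; pixel columns grow to the right and rows downward; lengths in m; the calibration is good to about 2 mm. A picture is of the moment at which its call begins. There is no depth.
- bot.job_done(): hands the job in, once; it reports no verdict.
The state is a dict: "time": time; "q": joint angles; "qd": joint speeds; "joint_efforts": joint torques, N m; "ee_pos": TCP position; "tcp_rot": TCP orientation; "wrist_force": force on the tool from outside, world axes, zero at the start; "torque": the same for the moment, N m; "opening": finger opening in m.
Only numpy, scipy, OpenCV 4.12 (cv2) and the standard library are available. Lean on these libraries where they do the work, as an engineer would, in place of code of your own. Each camera call takes 0.05 s, during which the arm holds its last target.

## Working session

There is one attempt and no reset: what is moved stays moved. The work goes in short steps, Python scripts to look and compute and a tool call to move; the robot and the scene stay as the last step left them, time stands still between calls to the robot, and variables do not carry over. Pictures are saved under pics/ and viewed, and the job is handed in when it is done.

Besides the shell and the picture viewer there is one more tool, called by a JSON object that holds its "method" and its "body", one argument or row to a line. send_rows: Moves the arm, as the interface text tells. Its arguments: {"type":"object","properties":{"targets":{"type":"array","items":{"type":"array","items":{"type":"number"}}},"squeeze":{"type":"number"}},"required":["targets"]}

```bash
ls; mkdir -p pics
python3 - <<'E'
from workcell import bot
import cv2
print(bot.get_obs(), bot.grasp_offset)
for n in ("scene","top"):
    c=bot.camera(n); cv2.imwrite(f"pics/{n}0.png",c["pixels"][:,:,::-1])
    print(c["intrinsics"],c["dist"],c["view"])
E
```

```text
pics
{'time': 0.0, 'q': array([ 7.05321884e+01,  5.01106941e+00,  1.00345972e+01,  9.51000515e+01,
       -6.86864335e-04,  8.99987344e+01]), 'qd': array([-0.03586945, -0.05532319, -0.08633906,  0.00946459, -0.03836357,
       -0.10038308]), 'joint_efforts': array([-2.09537211e-03, -5.20403731e+01,  4.64792204e+01,  1.69716740e-02,
       -1.19624356e-04,  2.12589651e-05]), 'ee_pos': array([0.18322829, 0.51833574, 0.23058465]), 'tcp_rot': array([1.79999315e+02, 7.65237313e-02, 7.05334539e+01]), 'wrist_force': array([ 0.47548997, -0.24469667,  0.58551387]), 'torque': array([ 0.00734382,  0.04655286, -0.00072902]), 'opening': 0.08505623091746814} 0.0187
[[367.26865607   0.         315.18055476]
 [  0.         367.26865607 199.87379824]
 [  0.           0.           1.        ]] [-0.04733351  0.          0.          0.          0.        ] [[-0.45848585  0.8887008   0.00127137  0.26401139]
 [ 0.73423149  0.37959947 -0.56285731 -0.40697865]
 [-0.50069436 -0.25712863 -0.8265531   1.09231142]
 [ 0.          0.          0.          1.        ]]
[[360.99440447   0.         317.08971202]
 [  0.         360.99440447 200.97403481]
 [  0.           0.           1.        ]] [-0.01765865  0.          0.          0.          0.        ] [[-0.01492867 -0.99968633  0.02010934  0.0110437 ]
 [-0.99921603  0.0141781  -0.03696361  0.61214805]
 [ 0.03666691 -0.0206454  -0.99911426  0.68531882]
 [ 0.          0.          0.          1.        ]]
```

View pics/scene0.png

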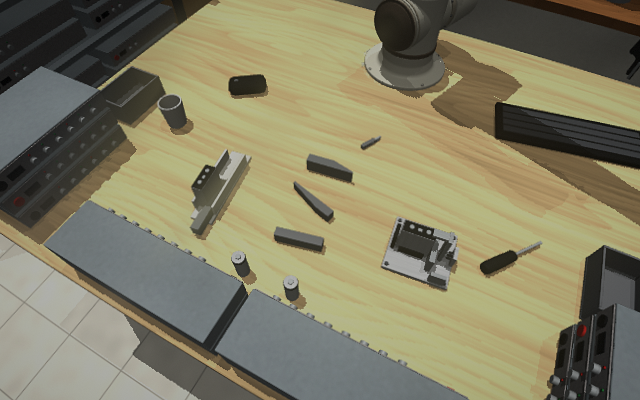

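View pics/top0.png

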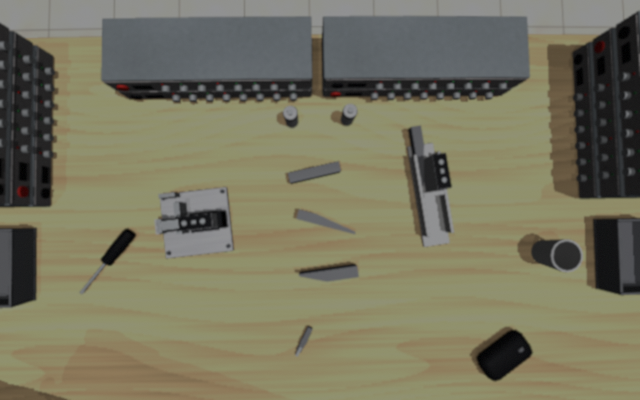

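Run:
```python
import cv2
t=cv2.imread("pics/top0.png"); s=cv2.imread("pics/scene0.png")
def crop(im,x,y,w,h,k,n): cv2.imwrite(f"pics/{n}.png",cv2.resize(im[y:y+h,x:x+w],None,fx=k,fy=k,interpolation=cv2.INTER_CUBIC))
crop(t,150,180,90,80,8,"t_fix"); crop(t,280,150,90,70,8,"t_p1");crop(t,280,200,90,70,8,"t_mid"); crop(t,285,255,90,40,8,"t_p"); crop(t,400,120,60,130,4.6,"t_car")
crop(s,375,205,95,90,6.6,"s_fix"); crop(s,180,145,80,95,6.3,"s_car"); crop(s,265,145,95,110,5.4,"s_mid")
```

```text
(no output)
```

View pics/t_fix.png

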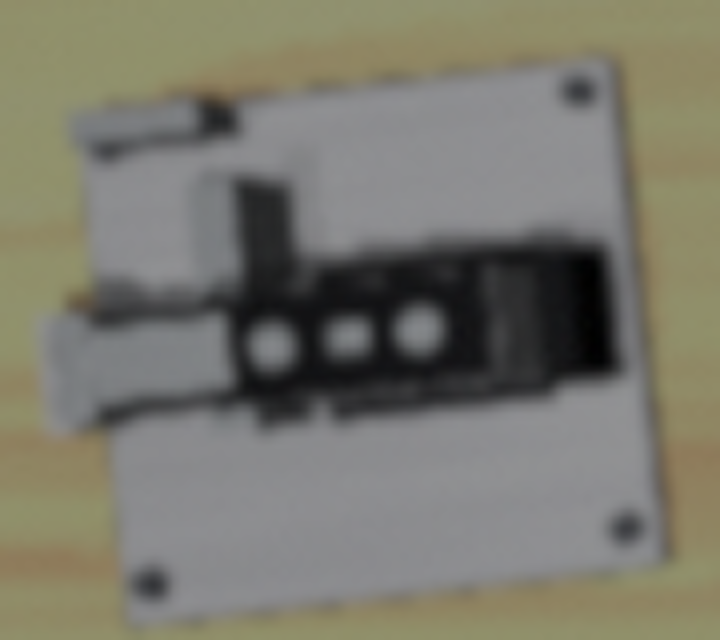

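View pics/t_mid.png

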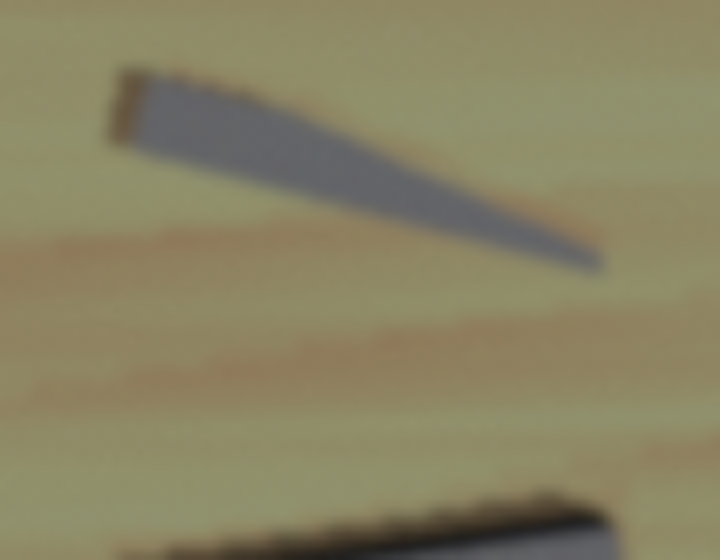

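View pics/t_p.png

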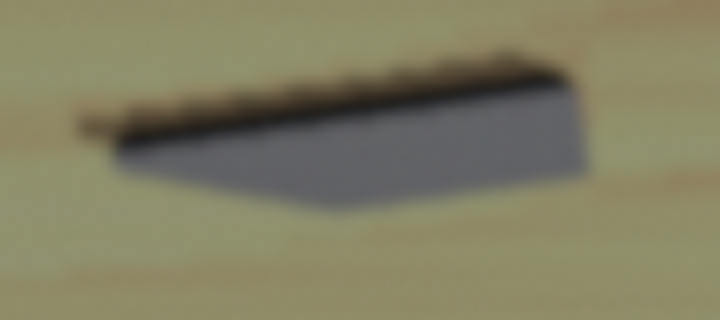

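View pics/t_car.png

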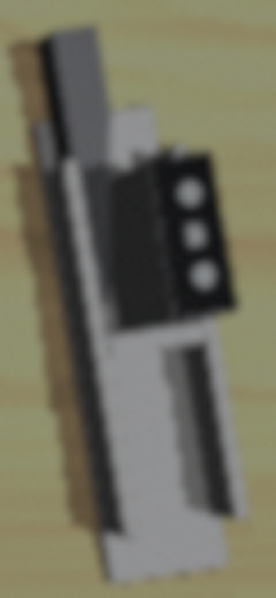

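View pics/s_fix.png

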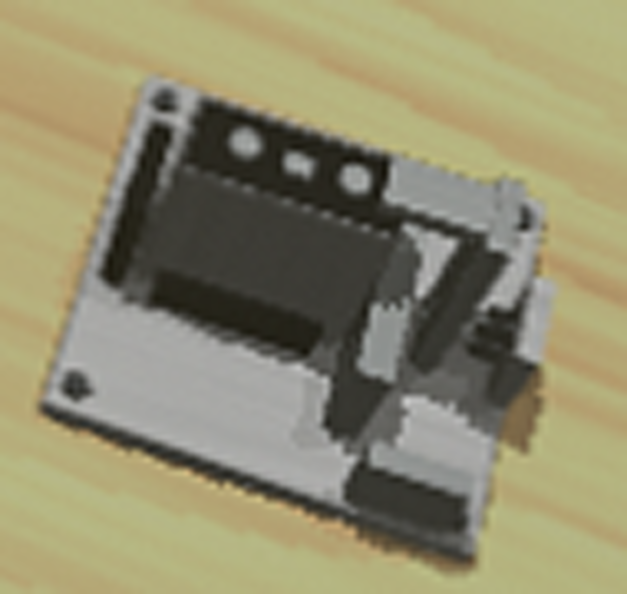

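View pics/s_car.png

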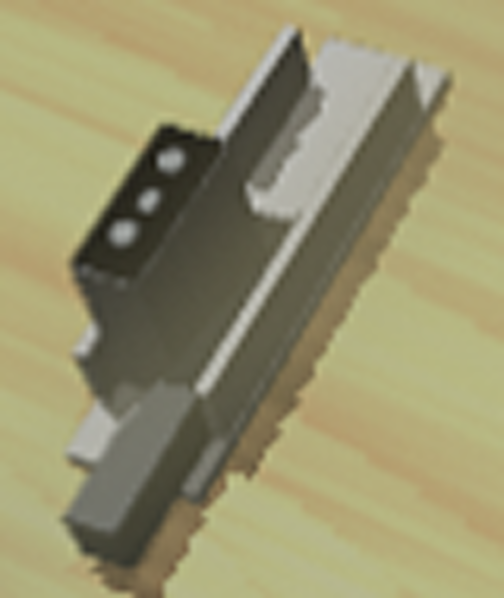

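View pics/s_mid.png

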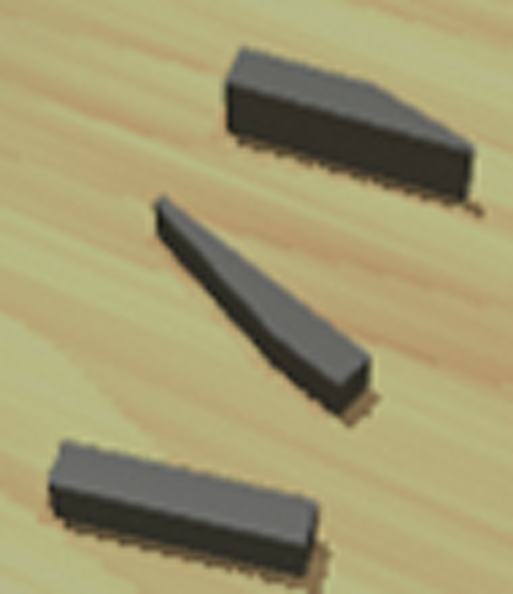

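View pics/t_p1.png

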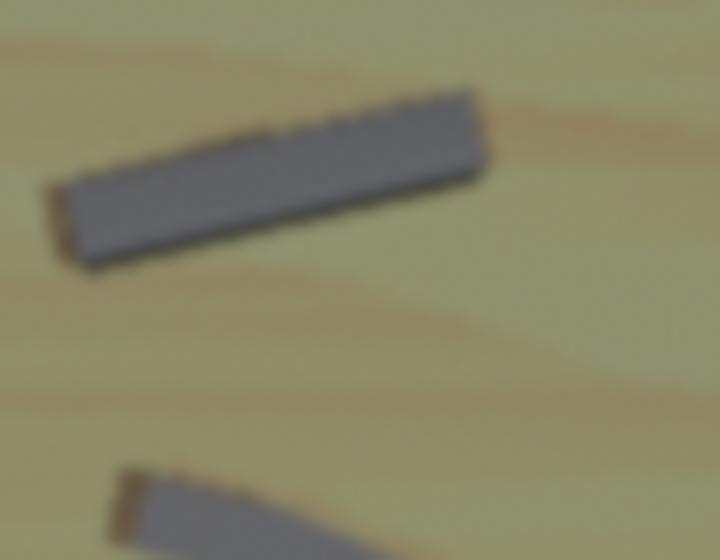

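```bash
cat > lib.py <<'E'
import numpy as np, cv2
from scipy.optimize import least_squares
K={'scene':np.array([[367.26865607,0,315.18055476],[0,367.26865607,199.87379824],[0,0,1]]),'top':np.array([[360.99440447,0,317.08971202],[0,360.99440447,200.97403481],[0,0,1]])}
D={'scene':np.array([-0.04733351,0,0,0,0]),'top':np.array([-0.01765865,0,0,0,0])}
V={'scene':np.array([[-0.45848585,0.8887008,0.00127137,0.26401139],[0.73423149,0.37959947,-0.56285731,-0.40697865],[-0.50069436,-0.25712863,-0.8265531,1.09231142]]),
'top':np.array([[-0.01492867,-0.99968633,0.02010934,0.0110437],[-0.99921603,0.0141781,-0.03696361,0.61214805],[0.03666691,-0.0206454,-0.99911426,0.68531882]])}
def proj(n,P):
    P=np.asarray(P,float).reshape(-1,3)
    return cv2.projectPoints(P,cv2.Rodrigues(V[n][:,:3])[0],V[n][:,3],K[n],D[n])[0][:,0]
def place(p,L):  # p x,y(m),yaw(deg); L local mm
    L=np.asarray(L,float)/1000; a=np.deg2rad(p[2]); c,s=np.cos(a),np.sin(a)
    return np.c_[p[0]+c*L[:,0]-s*L[:,1],p[1]+s*L[:,0]+c*L[:,1],L[:,2]]
def fit(obs,p0):
    # obs: list (cam, x0,y0,scale, [(local),(X,Y)]...)
    def res(p,per=False):
        r=[]
        for cam,x0,y0,k,prs in obs:
            uv=proj(cam,place(p,[a for a,b in prs])); m=np.array([[x0+(b[0]+.5)/k-.5,y0+(b[1]+.5)/k-.5] for a,b in prs])
            r.append(uv-m)
        return r if per else np.concatenate(r).ravel()
    s=least_squares(res,p0,loss='soft_l1',x_scale=[.01,.01,1])
    return s.x,res(s.x,True)
E
cat > fit0.py <<'E'
from lib import *
np.set_printoptions(precision=2,suppress=True)
import sys
T=lambda x,y,k,p:('top',x,y,k,p); S=lambda x,y,k,p:('scene',x,y,k,p)
def run(name,o,p0):
    for lab,oo in (('both',o),('top',o[:1]),('scene',o[1:])):
        p,r=fit(oo,p0); print(name,lab,np.round(p[:2]*1000,1),round(p[2],2)); 
        if lab=='both': [print('   ',q.tolist() and q.round(1).tolist()) for q in r]
run('fix',[T(150,180,8,[((12,-65,10),(612,60)),((-112,-65,10),(668,558)),((-112,65,10),(130,622))]),
 S(375,205,6.6,[((-112,-65,10),(145,80)),((12,-65,10),(45,400)),((12,65,10),(475,555)),((-112,65,10),(545,210))])],[.55,.23,5])
run('prop',[T(285,255,8,[((55,-10.5,34),(118,150)),((5,10.5,34),(335,210)),((-55,10.5,34),(587,175)),((-55,-10.5,34),(573,88))]),
 S(265,145,5.4,[((-55,10.5,34),(245,48)),((-55,-10.5,34),(228,82)),((5,10.5,34),(375,85)),((55,-10.5,34),(472,150))])],[.42,-.02,90])
run('wedge',[T(280,200,8,[((-57.5,9.5,24),(150,72)),((-57.5,-9.5,24),(138,148)),((57.5,-9.5,24),(602,272)),((57.5,-4.5,24),(602,255))]),
 S(265,145,5.4,[((-57.5,-9.5,24),(370,358)),((-57.5,9.5,24),(342,388)),((57.5,-7,24),(158,199))])],[.55,-.02,-100])
run('car',[T(400,120,4.6,[((-100,26,8),(108,585)),((-100,-26,8),(228,568)),((-78,-26,38),(248,518)),((-78,-20,38),(228,515))]),
 S(180,145,6.3,[((-100,-26,8),(330,40)),((-100,26,8),(452,75)),((-78,20,38),(405,62)),((-78,-20,38),(300,30))])],[.6,-.2,5])
E
python3 fit0.py
```

```text
fix both [626.2 241.7] 5.67
    [[-0.5, -1.5], [-0.7, 0.4], [-1.2, 0.2]]
    [[-0.3, -1.3], [-1.3, 0.4], [-0.4, -0.0], [-0.0, -1.3]]
fix top [625.8 240.2] 5.73
fix scene [626.7 242.9] 5.58
prop both [473.6 -15. ] 96.83
    [[-1.8, 0.2], [-0.7, 0.3], [-0.2, 0.2], [0.0, -0.2]]
    [[-1.0, -0.4], [-1.1, -0.2], [-0.4, -0.3], [-0.1, 0.5]]
prop top [473.8 -16.1] 96.68
prop scene [473.2 -13.5] 97.11
wedge both [573.5 -14.1] -105.77
    [[-0.3, -0.2], [-1.4, 0.1], [-0.6, 0.2], [0.0, -0.2]]
    [[-0.3, -0.5], [-1.1, -0.5], [-0.6, -0.3]]
wedge top [573.4 -15.1] -105.79
wedge scene [573.8 -12.3] -105.79
car both [ 623.4 -213.1] 7.93
    [[-0.8, -0.2], [-0.8, -0.7], [-0.9, -0.3], [0.3, 0.9]]
    [[-0.5, -0.5], [-0.3, -0.7], [-1.2, -1.1], [-0.1, -0.3]]
car top [ 623.  -213.6] 8.36
car scene [ 624.6 -211.4] 7.68
```

```bash
cat > ov.py <<'E'
from lib import *
def box(x0,x1,y0,y1,z0,z1):
    return [[(x,y,z) for x,y in((x0,y0),(x1,y0),(x1,y1),(x0,y1),(x0,y0))] for z in (z0,z1)]
FIX=box(-112,12,-65,65,0,10)+box(-68,-10,14.5,25,10,50)+box(2,10,25,55,10,38)+box(-63,-37,-51,13,10,80)+box(-58,-42,5,42,81,89)
CAR=box(-100,100,-26,26,0,8)+box(-78,78,20,26,8,38)+box(-78,78,-26,-20,8,38)+box(-4,4,-20,20,8,38)
PROP=[[(x,y,z) for x,y in((-55,-10.5),(55,-10.5),(55,-6.5),(5,10.5),(-55,10.5),(-55,-10.5))] for z in(0,34)]
WEDGE=[[(x,y,z) for x,y in((-57.5,-9.5),(57.5,-9.5),(57.5,-4.5),(-22.5,9.5),(-57.5,9.5),(-57.5,-9.5))] for z in(0,24)]
CELL=box(-32,32,-13,13,0,70)
def over(img,cam,items,x,y,w,h,k,out,shift=(0,0)):
    im=cv2.resize(img[y:y+h,x:x+w],None,fx=k,fy=k,interpolation=cv2.INTER_CUBIC)
    for p,sh,z in items:
        for pl in sh:
            L=np.array(pl,float); L[:,2]+=z
            n=[L[0]]
            for a,b in zip(L[:-1],L[1:]): n+= [a+(b-a)*t for t in np.linspace(.1,1,10)]
            uv=proj(cam,place(p,n))+shift
            q=((uv-[x,y]+.5)*k-.5)
            cv2.polylines(im,[np.round(q*8).astype(int)],False,(0,0,255) if pl is sh[0] else (0,255,0),1,cv2.LINE_AA,3)
    cv2.imwrite(out,im)
E
python3 - <<'E'
from ov import *
t=cv2.imread("pics/top0.png"); s=cv2.imread("pics/scene0.png")
it=[([.6262,.2417,5.67],FIX,0),([.4736,-.015,96.83],PROP,0),([.5735,-.0141,-105.77],WEDGE,0),([.6234,-.2131,7.93],CAR,0)]
over(t,'top',it,150,180,90,85,7,"pics/a1.png");over(t,'top',it,285,200,90,90,6,"pics/a2.png");over(t,'top',it,395,120,70,130,4.5,"pics/a3.png")
over(s,'scene',it,375,205,95,90,6,"pics/a4.png");over(s,'scene',it,265,145,95,90,6,"pics/a5.png");over(s,'scene',it,180,145,80,95,6,"pics/a6.png")
im=[cv2.imread(f"pics/a{i}.png") for i in range(1,7)]
E
```

```text
(no output)
```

View pics/a1.png

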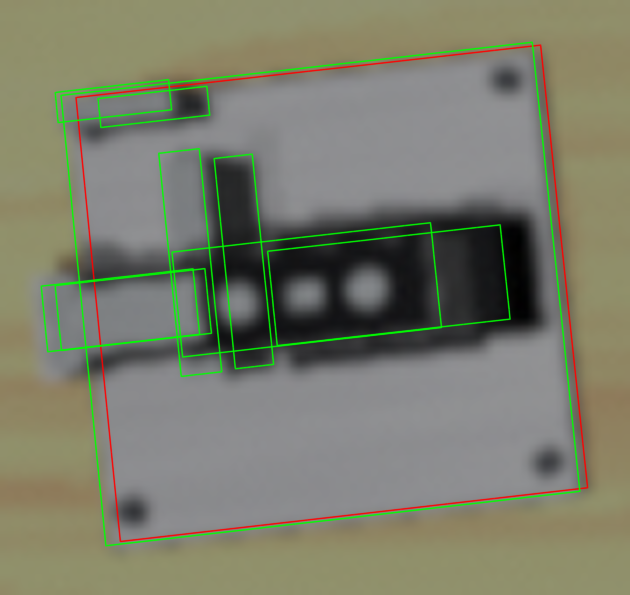

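View pics/a2.png

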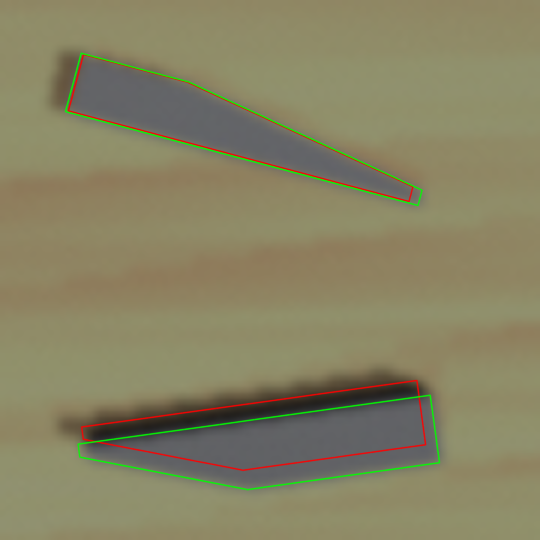

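View pics/a3.png

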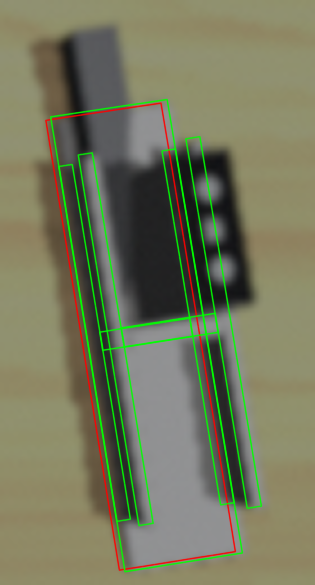

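View pics/a4.png

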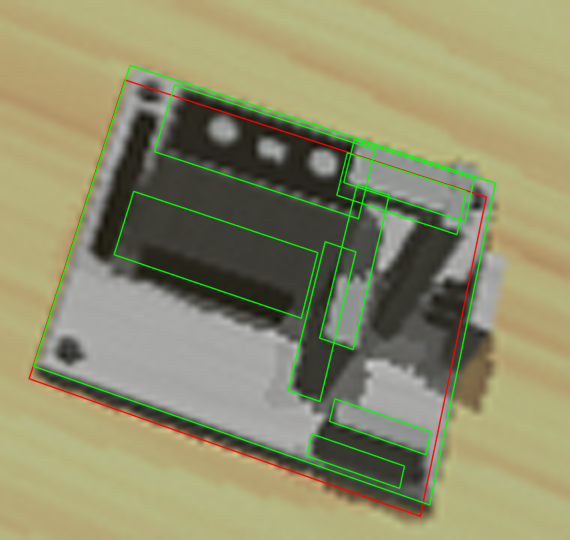

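View pics/a5.png

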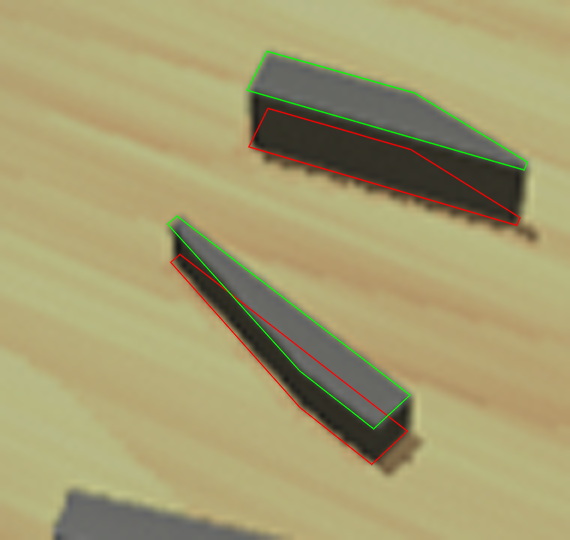

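View pics/a6.png

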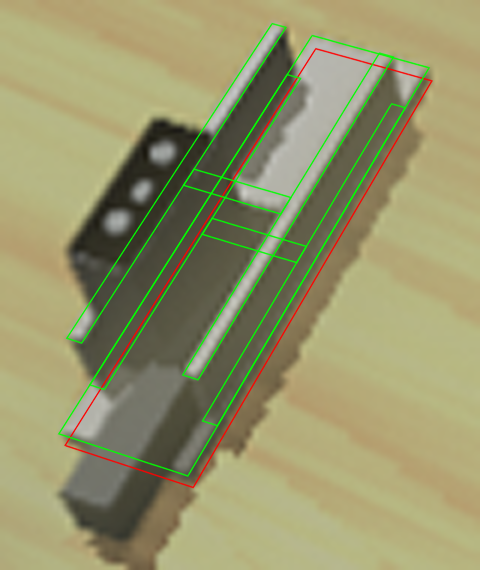

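{"method": "send_rows", "body": {
  "targets": [
    [0.2, 60, -110, 0, 0],
    [0.4, 120, -230, 0, 0],
    [0.45, 180, -350, -20, 0],
    [0.45, 240, -460, -50, 0],
    [0.45, 295, -575, -100, 0],
    [0.45, 295, -575, -100, 0],
    [0.45, 295, -575, -100, 0]
  ]
}}

```text
time: 0.98
ee_pos: [0.3819, 0.1324, 0.1776]
tcp_rot: [180.0, -0.0, 70.5]
wrist_force: [0.9, 0.5, -0.4]
opening: 0.0468
```

Run:
```python
from workcell import bot
o=bot.get_obs();print(o['time'],o['q'].round(1),o['ee_pos'],o['tcp_rot'],o['opening'])
```

```text
0.975 [ 19.1 -15.8 -15.1  90.7   0.   38.6] [0.38194429 0.1323955  0.17757739] [ 1.79981371e+02 -1.74101692e-02  7.05453531e+01] 0.04681304429981108
```

{"method": "send_rows", "body": {
  "targets": [
    [0.45, 20, -40, -10, 10],
    [0.45, 40, -80, -20, 20],
    [0.45, 60, -120, -40, 30],
    [0.45, 80, -160, -60, 40],
    [0.45, 97, -189, -80, 50],
    [0.45, 97, -189, -80, 60],
    [0.45, 97, -189, -80, 70],
    [0.45, 97, -189, -80, 80],
    [0.45, 97, -189, -80, 90],
    [0.45, 97, -189, -80, 100]
  ]
}}

```text
time: 2.22
ee_pos: [0.4783, -0.0547, 0.0977]
tcp_rot: [-180.0, -0.0, 170.9]
wrist_force: [-0.8, -0.4, 0.7]
opening: 0.0471
```

{"method": "send_rows", "body": {
  "targets": [
    [0.45, 0, 0, 0, 10],
    [0.45, 0, 0, 0, 16.2],
    [0.45, 0, 0, 0, 16.2]
  ]
}}

```text
time: 2.6
ee_pos: [0.4783, -0.0547, 0.0978]
tcp_rot: [180.0, -0.0, -173.3]
wrist_force: [-0.6, -0.3, -0.1]
opening: 0.0469
```

```bash
cat > snap.py <<'E'
import sys
from workcell import bot
import cv2
o=bot.get_obs();print(o['time'],o['q'].round(1),o['ee_pos'].round(4),o['tcp_rot'].round(2),o['wrist_force'].round(1),round(o['opening'],4))
for n in ("scene","top"):
    c=bot.camera(n); cv2.imwrite(f"pics/{n}{sys.argv[1]}.png",c["pixels"][:,:,::-1])
E
python3 snap.py 1
python3 - <<'E'
import cv2
t=cv2.imread("pics/top1.png"); s=cv2.imread("pics/scene1.png")
cv2.imwrite("pics/b1.png",cv2.resize(t[190:310,270:430],None,fx=5,fy=5,interpolation=3));cv2.imwrite("pics/b2.png",cv2.resize(s[70:200,240:400],None,fx=4.6,fy=4.6,interpolation=3))
E
```

```text
2.6 [  -6.5   -4.9  -14.5   80.4    0.  -103.2] [ 0.4783 -0.0547  0.0978] [ 1.7999e+02 -3.0000e-02 -1.7332e+02] [-0.6 -0.3 -0.1] 0.0469
```

View pics/b1.png

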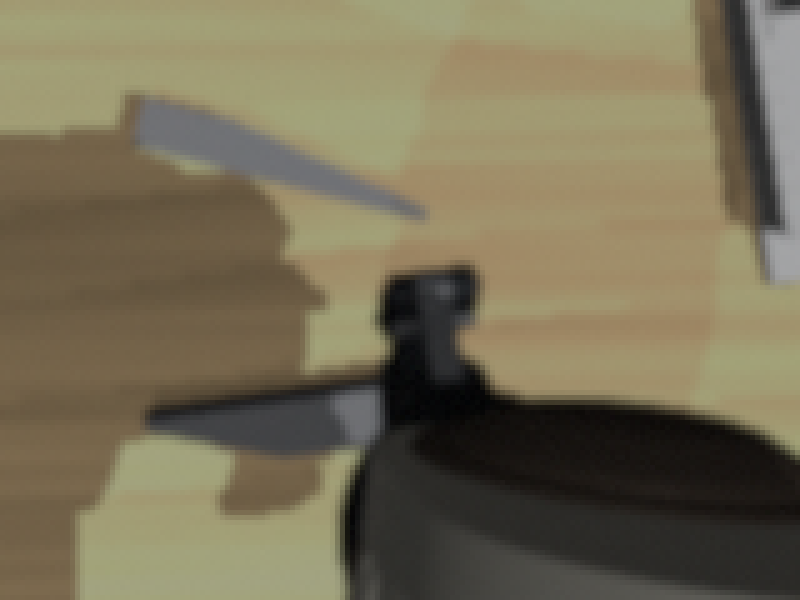

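View pics/b2.png

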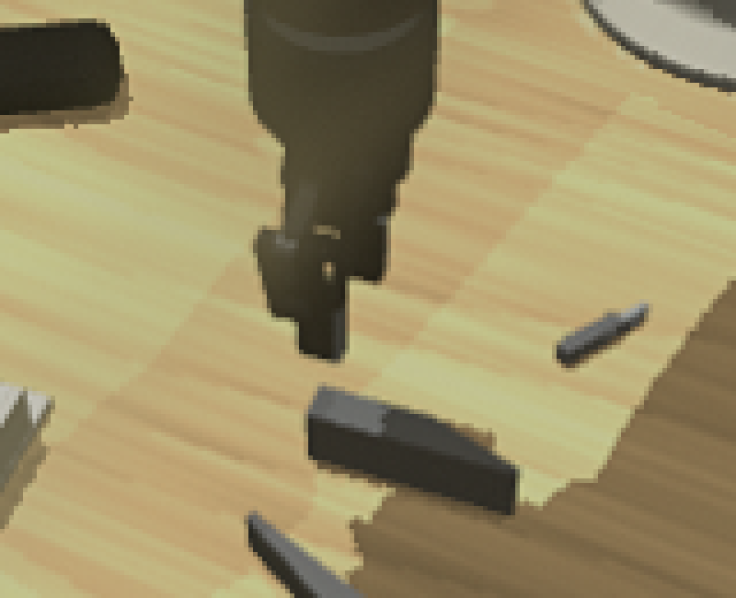

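{"method": "send_rows", "body": {
  "targets": [
    [0.45, 0, -2, -40, 0.1],
    [0.45, 0, -2, -70, 0.1],
    [0.45, 0, -2, -88, 0.1],
    [0.45, 0, -2, -88, 0.1],
    [1, 0, -2, -88, 0.1],
    [1, 0, -2, -88, 0.1],
    [1, 0, -2, -88, 0.1],
    [1, 0, -2, -88, 0.1]
  ],
  "squeeze": 50
}}

```text
time: 3.7
ee_pos: [0.4795, -0.0569, 0.0116]
tcp_rot: [-180.0, 0.1, -173.2]
wrist_force: [-0.3, -0.2, 6.5]
opening: 0.0195
```

{"method": "send_rows", "body": {
  "targets": [
    [1, 0, 0, 40, 0],
    [1, 0, 30, 80, -10],
    [1, -10, 70, 80, -20],
    [1, -20, 110, 80, -30],
    [1, -30, 150, 80, -40],
    [1, -40, 190, 80, -50],
    [1, -45, 230, 80, -60],
    [1, -50, 270, 80, -70],
    [1, -56, 300, 80, -80],
    [1, -56, 316, 70, -91.1]
  ]
}}

```text
time: 4.95
ee_pos: [0.4225, 0.2611, 0.081]
tcp_rot: [179.9, -0.1, 95.8]
wrist_force: [0.2, -0.0, -1.2]
opening: 0.0201
```

{"method": "send_rows", "body": {
  "targets": [
    [1, 0, 0, -25, 0],
    [1, 0, 0, -25, 0],
    [1, 0, 0, -25, 0]
  ]
}}

```text
time: 5.32
ee_pos: [0.4229, 0.2593, 0.0561]
tcp_rot: [180.0, -0.0, 96.1]
wrist_force: [0.2, 0.2, -0.9]
opening: 0.0202
```

```bash
python3 snap.py 2
python3 - <<'E'
import cv2
t=cv2.imread("pics/top2.png"); s=cv2.imread("pics/scene2.png")
cv2.imwrite("pics/c1.png",cv2.resize(t[180:340,130:270],None,fx=3.7,fy=3.7,interpolation=3));cv2.imwrite("pics/c2.png",cv2.resize(s[140:300,360:500],None,fx=3.7,fy=3.7,interpolation=3))
E
```

```text
5.325 [ 31.5  -2.1 -16.6  75.5  -0.   25.4] [0.4229 0.2593 0.0561] [ 1.7995e+02 -2.0000e-02  9.6090e+01] [ 0.2  0.2 -0.9] 0.0202
```

View pics/c1.png

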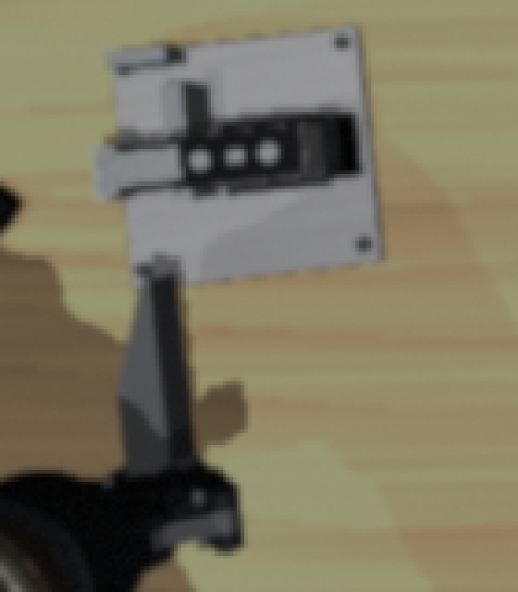

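View pics/c2.png

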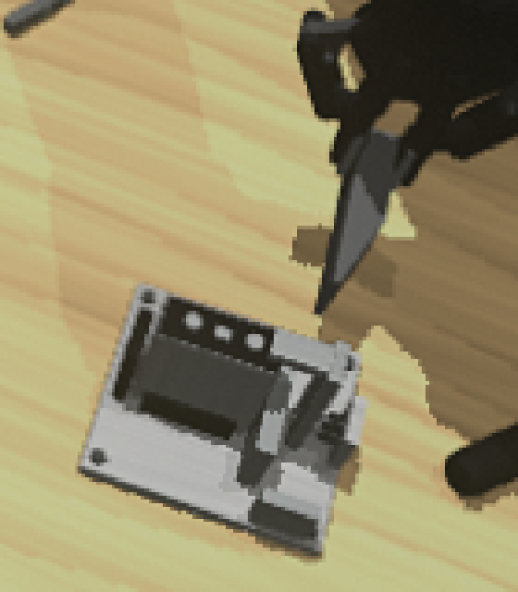

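Run:
```python
from ov import *
a=np.deg2rad(96.83-186.8+96.09)
tcp=np.array([.4229,.2593])
p=[*(tcp+.042*np.array([np.cos(a),np.sin(a)])),np.rad2deg(a)]
print(p)
F=[.6262,.2417,5.67]
t=cv2.imread("pics/top2.png"); s=cv2.imread("pics/scene2.png")
over(t,'top',[(F,FIX,0),(p,PROP,44.5)],150,180,80,130,5,"pics/d1.png")
over(s,'scene',[(F,FIX,0),(p,PROP,44.5)],375,165,100,130,5,"pics/d2.png")
```

```text
[np.float64(0.46466063319667394), np.float64(0.2637776684795609), np.float64(6.11999999999999)]
```

View pics/d1.png

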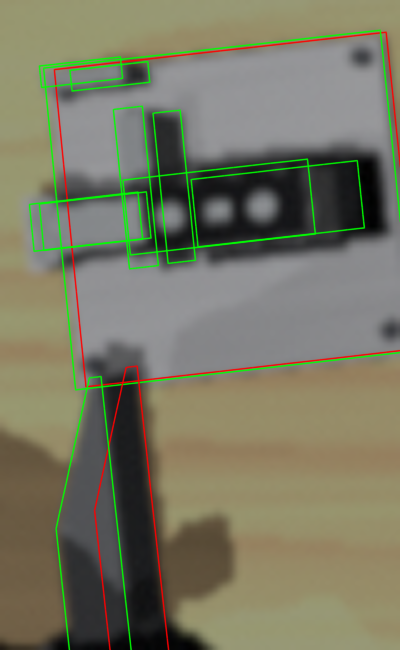

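View pics/d2.png

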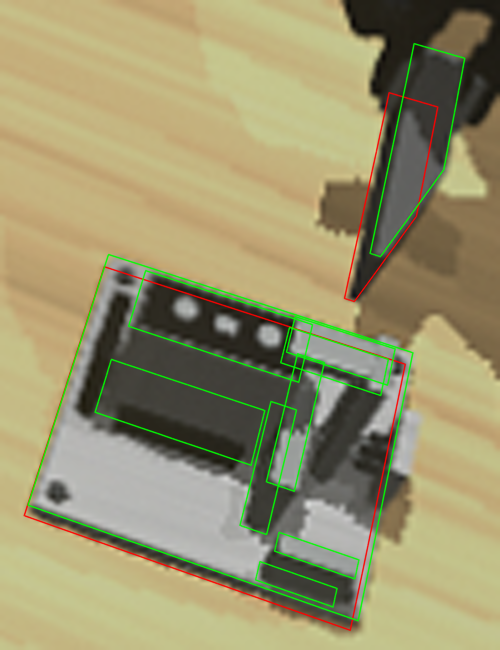

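Run:
```python
import cv2
t=cv2.imread("pics/top2.png"); s=cv2.imread("pics/scene2.png")
f=lambda im,x,y,w,h,k,n: cv2.imwrite(n,cv2.convertScaleAbs(cv2.resize(im[y:y+h,x:x+w],None,fx=k,fy=k,interpolation=cv2.INTER_CUBIC),alpha=1.6,beta=10))
f(t,155,240,50,75,8,"pics/e1.png");f(s,430,160,55,70,8,"pics/e2.png")
f(t,155,180,80,50,9,"pics/e3.png")
```

```text
(no output)
```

View pics/e1.png

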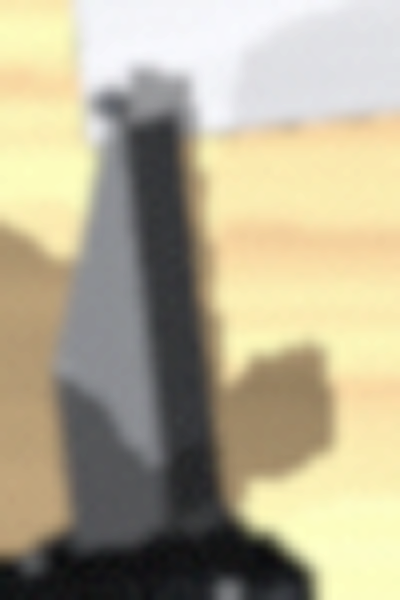

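View pics/e2.png

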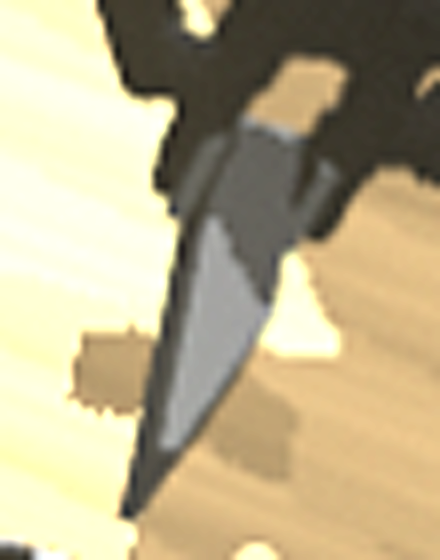

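View pics/e3.png

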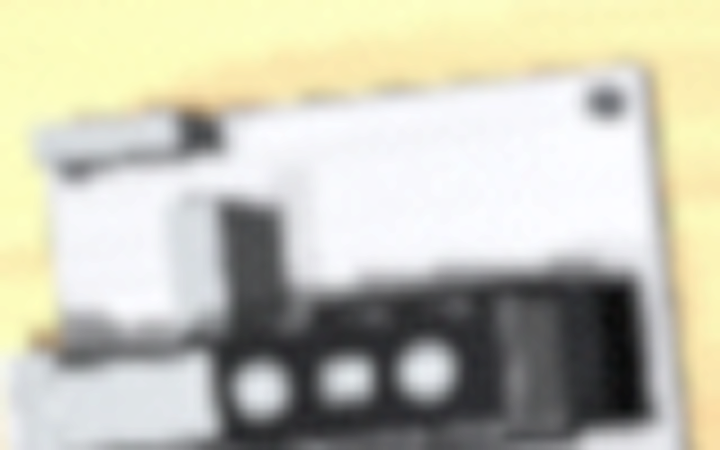

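```bash
cat > fit2.py <<'E'
from lib import *
np.set_printoptions(precision=2,suppress=True)
T=lambda x,y,k,p:('top',x,y,k,p); S=lambda x,y,k,p:('scene',x,y,k,p)
def run(name,o,p0,n=1):
    out={}
    for lab,oo in (('both',o),('top',o[:n]),('scene',o[n:])):
        p,r=fit(oo,p0); print(name,lab,np.round(p[:2]*1000,1),round(p[2],2)); out[lab]=p
        [print('   ',q.round(1).tolist()) for q in r]
    return out
if __name__=='__main__':
    z=44.5
    P=run('prop',[T(155,240,8,[((55,-10.5,34+z),(128,122)),((55,-6.5,34+z),(105,128)),((5,10.5,34+z),(57,370)),((55,-10.5,z),(186,78))]),
     S(430,160,8,[((55,-10.5,z),(125,515)),((55,-10.5,34+z),(163,450)),((5,10.5,34+z),(271,302)),((-55,-10.5,34+z),(243,118))])],[.465,.264,6])
    F=run('fix',[T(150,180,8,[((12,-65,10),(612,60)),((-112,-65,10),(668,558)),((-112,65,10),(130,622))]),
     T(155,180,9,[((-10,25,50),(182,197)),((-10,14.5,50),(222,203)),((10,55,38),(38,125)),((10,25,38),(178,115))]),
     S(375,205,6.6,[((-112,-65,10),(145,80)),((12,-65,10),(45,400)),((12,65,10),(475,555)),((-112,65,10),(545,210)),((-10,14.5,50),(360,370)),((-10,25,50),(395,380))])],[.6262,.2417,5.7],2)
    for k in P:
        p,f=P[k],F[k]; a=np.deg2rad(f[2]); R=np.array([[np.cos(a),np.sin(a)],[-np.sin(a),np.cos(a)]])
        n=place(p,[(55,-10.5,0)])[0,:2]
        print(k,'nose in fixture',R@(n-f[:2])*1000,'dyaw',p[2]-f[2])
E
python3 fit2.py
```

```text
prop both [464.5 265. ] 4.48
    [[-0.6, 0.2], [-0.1, -0.3], [-1.6, -0.6], [-0.7, 3.6]]
    [[-1.9, 0.0], [-1.6, -0.9], [0.3, 1.4], [-1.3, -0.8]]
prop top [464.7 261.8] 7.0
    [[-0.2, -0.0], [0.3, -0.5], [0.1, -0.5], [-0.3, 3.4]]
prop scene [463.6 267.1] 5.21
    [[-0.4, 0.3], [-0.0, -0.6], [1.5, 1.4], [-0.5, -0.8]]
fix both [625.3 241.2] 5.66
    [[-0.2, -1.1], [-0.5, 0.8], [-0.9, 0.6]]
    [[-2.3, 0.4], [-1.0, -0.9], [-1.1, -0.3], [-0.5, -1.0]]
    [[-0.4, -1.7], [-1.4, -0.1], [-0.6, -0.5], [-0.2, -1.8], [-1.5, -0.3], [-1.2, 0.1]]
fix top [624.9 239.5] 5.62
    [[0.6, -0.8], [0.4, 1.1], [-0.1, 0.8]]
    [[-1.4, 0.6], [-0.1, -0.7], [-0.2, -0.1], [0.4, -0.8]]
fix scene [625.6 243.2] 5.78
    [[0.3, -1.2], [-0.5, 0.5], [0.4, 0.0], [0.6, -1.4], [-0.5, 0.3], [-0.2, 0.7]]
both nose in fixture [-102.94   27.89] dyaw -1.1798770562605165
top nose in fixture [-102.06   28.67] dyaw 1.3841157315085457
scene nose in fixture [-103.95   29.09] dyaw -0.5746733702583926
```

{"method": "send_rows", "body": {
  "targets": [
    [1, 0, -1.3, 0, -0.4],
    [1, 0, -1.3, -15, -0.4],
    [1, 0, -1.3, -33, -0.4],
    [1, 14, 0, -33, -0.4],
    [1, 28, 1.5, -33, -0.4],
    [1, 28, 1.5, -33, -0.4]
  ]
}}

```text
time: 6.18
ee_pos: [0.4518, 0.2609, 0.0221]
tcp_rot: [180.0, -0.0, 95.6]
wrist_force: [-0.2, -0.6, 0.7]
opening: 0.02
```

```bash
python3 snap.py 3
python3 - <<'E'
import cv2
t=cv2.imread("pics/top3.png"); s=cv2.imread("pics/scene3.png")
f=lambda im,x,y,w,h,k,n: cv2.imwrite(n,cv2.convertScaleAbs(cv2.resize(im[y:y+h,x:x+w],None,fx=k,fy=k,interpolation=cv2.INTER_CUBIC),alpha=1.6,beta=10))
f(t,150,180,80,100,6,"pics/f1.png");f(s,400,170,70,110,5.4,"pics/f2.png")
E
```

```text
6.175 [ 30.    2.4 -15.9  71.7  -0.   24.4] [0.4518 0.2609 0.0221] [179.98  -0.    95.65] [-0.2 -0.6  0.7] 0.02
```

View pics/f1.png

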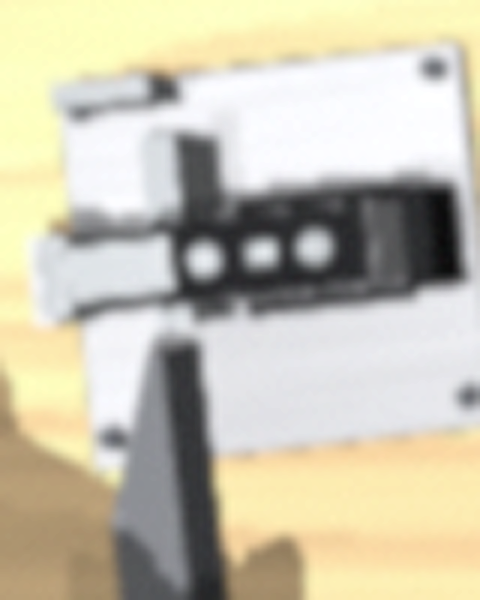

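View pics/f2.png

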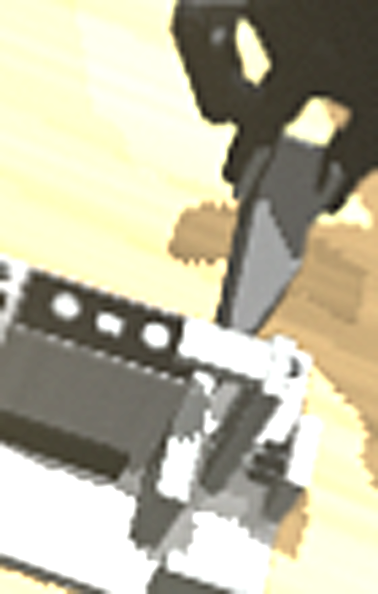

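```bash
cat >> lib.py <<'E'
def ray(cam,u,v,z):
    n=cv2.undistortPoints(np.array([[[u,v]]],float),K[cam],D[cam])[0,0]; R=V[cam][:,:3]; c=-R.T@V[cam][:,3]; d=R.T@np.array([n[0],n[1],1]); return c+d*(z-c[2])/d[2]
def infr(f,w):
    a=np.deg2rad(f[2]); d=np.array(w[:2])-np.array(f[:2]); return np.array([np.cos(a)*d[0]+np.sin(a)*d[1],-np.sin(a)*d[0]+np.cos(a)*d[1]])*1000
E
python3 - <<'E'
from lib import *
ft=[.6249,.2395,5.62]; fs=[.6256,.2432,5.78]
g=lambda x0,y0,k,X,Y:(x0+(X+.5)/k-.5,y0+(Y+.5)/k-.5)
for n,f,cam,uv,z in [('nose top',ft,'top',g(150,180,6,163,345),44.6),('nose top r',ft,'top',g(150,180,6,158,345),44.6),
 ('bend',ft,'top',g(150,180,6,113,520),44.6),('flat low',ft,'top',g(150,180,6,190,598),44.6),
 ('post',ft,'top',g(150,180,6,148,133),50),('post r',ft,'top',g(150,180,6,180,136),50),
 ('s flat1',fs,'scene',g(400,170,5.4,220,325),44.6),('s bend',fs,'scene',g(400,170,5.4,300,263),44.6),('s flat2',fs,'scene',g(400,170,5.4,262,195),44.6),('s nose taper',fs,'scene',g(400,170,5.4,250,333),44.6)]:
    print(n,infr(f,ray(cam,*uv,z/1000)).round(1))
E
```

```text
nose top [-73.7  27.3]
nose top r [-73.6  28.8]
bend [-124.6   47.6]
flat low [-150.6   26.8]
post [-9.6 23.4]
post r [-11.6  13.9]
s flat1 [-87.9  23.2]
s bend [-125.5   46.3]
s flat2 [-150.8   27.5]
s nose taper [-88.6  34.1]
```

{"method": "send_rows", "body": {
  "targets": [
    [1, 0, -1, 0, 0],
    [1, 5, -0.5, 0, 0],
    [1, 10, 0, 0, 0],
    [1, 15, 0.5, 0, 0],
    [1, 15, 0.5, 0, 0]
  ]
}}

```text
time: 6.9
ee_pos: [0.466, 0.2614, 0.0221]
tcp_rot: [180.0, -0.0, 95.7]
wrist_force: [0.9, 1.4, -0.9]
opening: 0.02
```

{"method": "send_rows", "body": {
  "targets": [
    [1, 5, 0.5, 0, 0],
    [1, 10, 1, 0, 0],
    [1, 10, 1, 0, 0]
  ]
}}

```text
time: 7.28
ee_pos: [0.476, 0.2624, 0.0221]
tcp_rot: [180.0, -0.0, 95.7]
wrist_force: [1.1, 2.4, -1.2]
opening: 0.0199
```

{"method": "send_rows", "body": {
  "targets": [
    [1, 5, 0.6, 0, 0],
    [1, 10, 1.2, 0, 0],
    [1, 15, 1.7, 0, 0],
    [1, 20, 2.2, 0, 0],
    [1, 20, 2.2, 0, 0]
  ]
}}

```text
time: 7.9
ee_pos: [0.4945, 0.2642, 0.0212]
tcp_rot: [-179.8, 0.0, 95.7]
wrist_force: [-4.5, 1.1, -3.3]
opening: 0.0202
```

{"method": "send_rows", "body": {
  "targets": [
    [1, 5, 0.5, 0, 0],
    [1, 10, 1, 0, 0],
    [1, 15, 1.5, 0, 0],
    [1, 15, 1.5, 0, 0]
  ]
}}

```text
time: 8.4
ee_pos: [0.5092, 0.2658, 0.0215]
tcp_rot: [-179.8, 0.0, 95.7]
wrist_force: [-7.3, 0.3, -0.2]
opening: 0.0201
```

```bash
python3 snap.py 4
python3 - <<'E'
import cv2
t=cv2.imread("pics/top4.png"); s=cv2.imread("pics/scene4.png")
f=lambda im,x,y,w,h,k,n: cv2.imwrite(n,cv2.convertScaleAbs(cv2.resize(im[y:y+h,x:x+w],None,fx=k,fy=k,interpolation=cv2.INTER_CUBIC),alpha=1.6,beta=10))
f(t,130,180,100,100,6,"pics/g1.png");f(s,370,170,110,130,4.6,"pics/g2.png")
E
```

```text
8.4 [27.5  9.7 -8.  72.5  0.1 21.8] [0.5092 0.2658 0.0215] [-1.798e+02  2.000e-02  9.571e+01] [-7.3  0.3 -0.2] 0.0201
```

View pics/g1.png

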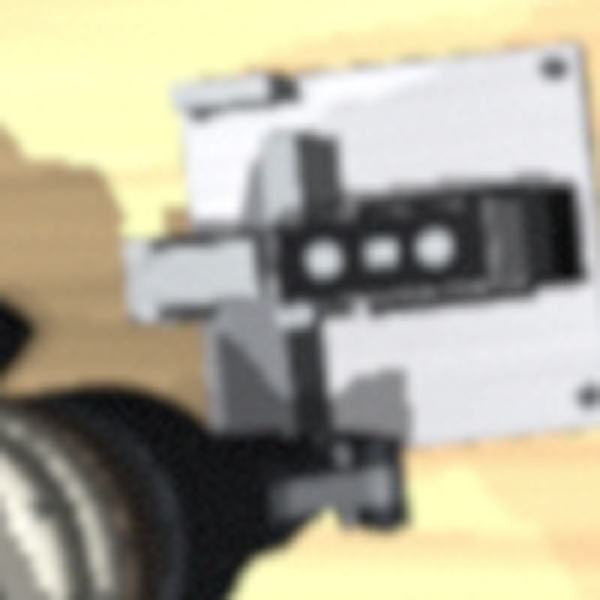

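View pics/g2.png

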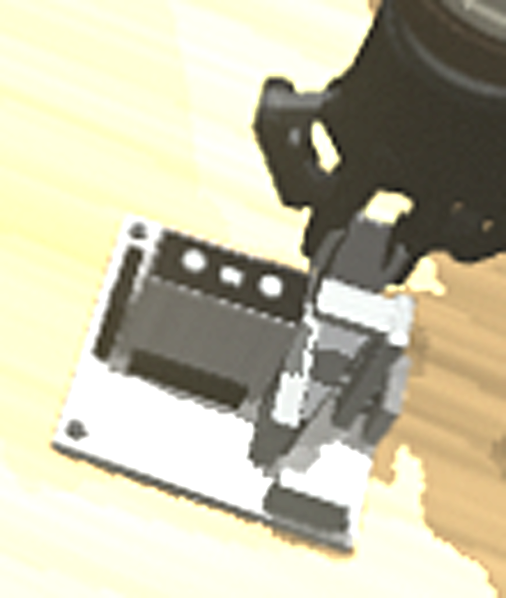

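{"method": "send_rows", "body": {
  "targets": [
    [1, 4, 0.4, 0, 0],
    [1, 8, 0.8, 0, 0],
    [1, 12, 1.2, 0, 0],
    [1, 14, 1.4, 0, 0],
    [1, 14, 1.4, 0, 0]
  ]
}}

```text
time: 9.12
ee_pos: [0.5233, 0.2672, 0.0219]
tcp_rot: [-179.8, 0.0, 95.7]
wrist_force: [-7.8, 1.3, 2.3]
opening: 0.0199
```

{"method": "send_rows", "body": {
  "targets": [
    [1, 2, 0.2, 0, 0],
    [1, 4, 0.4, 0, 0],
    [1, 4, 0.4, 0, 0]
  ]
}}

```text
time: 9.5
ee_pos: [0.5272, 0.2676, 0.0218]
tcp_rot: [-179.8, 0.0, 95.7]
wrist_force: [-7.5, 1.0, 2.3]
opening: 0.0205
```

Nearly home; small steps until the force rises.

{"method": "send_rows", "body": {
  "targets": [
    [1, 1, 0.1, 0, 0],
    [1, 2, 0.2, 0, 0],
    [1, 2, 0.2, 0, 0]
  ]
}}

```text
time: 9.88
ee_pos: [0.5274, 0.2676, 0.0218]
tcp_rot: [-179.6, 0.0, 95.7]
wrist_force: [-19.4, 0.1, 8.6]
opening: 0.02
```

{"method": "send_rows", "body": {
  "targets": [
    [1, 1, 0.1, 0, 0],
    [1, 2, 0.2, 0, 0],
    [1, 2, 0.2, 0, 0]
  ]
}}

```text
time: 10.25
ee_pos: [0.5275, 0.2677, 0.0218]
tcp_rot: [-179.4, 0.0, 95.8]
wrist_force: [-28.3, -1.3, 14.9]
opening: 0.0199
```

{"method": "send_rows", "body": {
  "targets": [
    [1, -3.5, -0.3, 0, 0],
    [0.55, -3.5, -0.3, 0, 0],
    [0.55, -3.5, -0.3, 0, 0],
    [0.55, -3.5, -0.3, 0, 0],
    [0.55, -3.5, -0.3, 20, 0],
    [0.55, -3.5, -0.3, 60, 0],
    [0.55, -30, -0.3, 100, 0],
    [0.55, -60, -0.3, 110, 0],
    [0.55, -80, -0.3, 110, 0]
  ]
}}

```text
time: 11.38
ee_pos: [0.4523, 0.2681, 0.1337]
tcp_rot: [179.9, -0.1, 95.7]
wrist_force: [-0.7, 0.0, -0.3]
opening: 0.0383
```

```bash
python3 snap.py 5
python3 - <<'E'
import cv2
t=cv2.imread("pics/top5.png"); s=cv2.imread("pics/scene5.png")
f=lambda im,x,y,w,h,k,n: cv2.imwrite(n,cv2.convertScaleAbs(cv2.resize(im[y:y+h,x:x+w],None,fx=k,fy=k,interpolation=cv2.INTER_CUBIC),alpha=1.6,beta=10))
f(t,140,180,100,90,7,"pics/h1.png");f(s,370,190,110,110,5.4,"pics/h2.png")
E
```

```text
11.375 [30.7  0.7 -5.2 84.  -0.  25. ] [0.4523 0.2681 0.1337] [ 1.7986e+02 -6.0000e-02  9.5680e+01] [-0.7  0.  -0.3] 0.0383
```

View pics/h1.png

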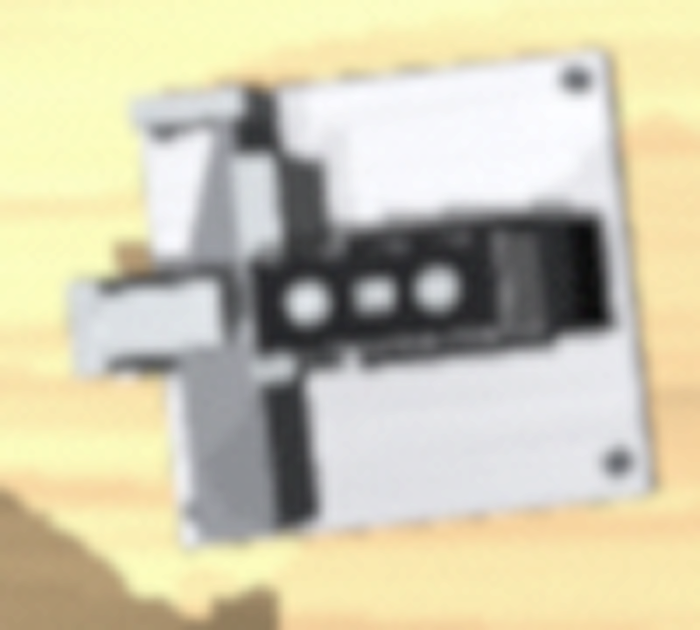

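View pics/h2.png

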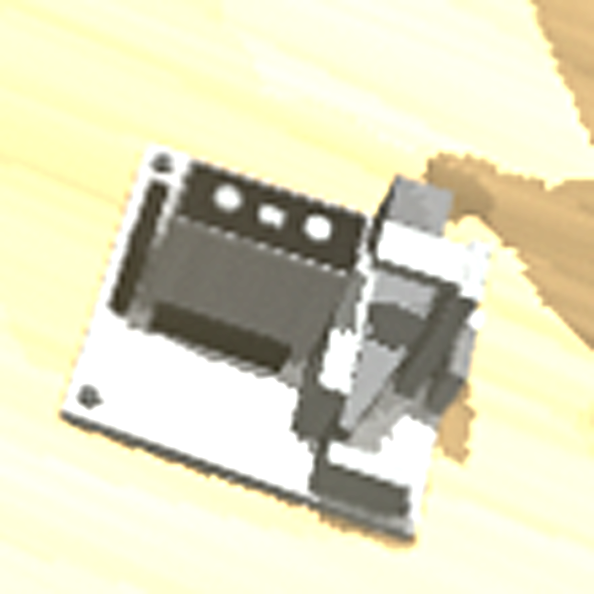

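{"method": "send_rows", "body": {
  "targets": [
    [0.45, 30, -10, 15, -10],
    [0.45, 60, -20, 15, -20],
    [0.45, 90, -35, 15, -30],
    [0.45, 126, -50.2, 15, -40],
    [0.45, 126, -50.2, 15, -50],
    [0.45, 126, -50.2, 15, -60],
    [0.45, 126, -50.2, 15, -70],
    [0.45, 126, -50.2, 15, -80],
    [0.45, 126, -50.2, 0, -90],
    [0.45, 126, -50.2, -10, -90]
  ]
}}

```text
time: 12.72
ee_pos: [0.579, 0.2174, 0.1209]
tcp_rot: [180.0, 0.0, 5.7]
wrist_force: [0.8, -0.1, 0.3]
opening: 0.0468
```

```bash
python3 snap.py 6
python3 - <<'E'
import cv2
t=cv2.imread("pics/top6.png"); s=cv2.imread("pics/scene6.png")
f=lambda im,x,y,w,h,k,n: cv2.imwrite(n,cv2.convertScaleAbs(cv2.resize(im[y:y+h,x:x+w],None,fx=k,fy=k,interpolation=cv2.INTER_CUBIC),alpha=1.6,beta=10))
f(s,350,120,140,180,3.3,"pics/i2.png")
E
```

```text
12.725 [ 20.6  13.6   7.7  84.1  -0.  104.8] [0.579  0.2174 0.1209] [1.7998e+02 4.0000e-02 5.7400e+00] [ 0.8 -0.1  0.3] 0.0468
```

View pics/i2.png

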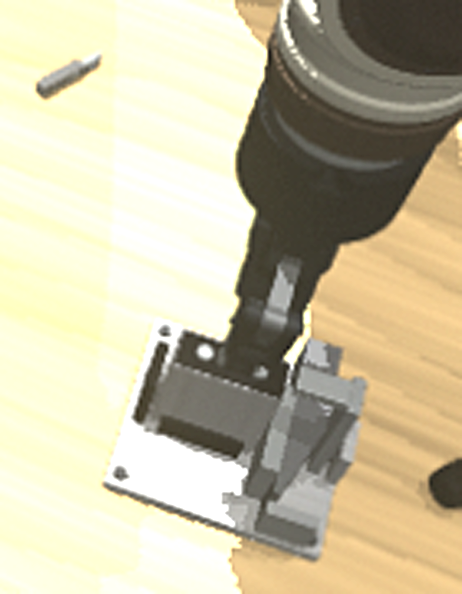

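{"method": "send_rows", "body": {
  "targets": [
    [0.45, -0.7, 0.5, -30, 0],
    [0.45, -0.7, 0.5, -55, 0],
    [0.45, -0.7, 0.5, -75, 0],
    [0.45, -0.7, 0.5, -75, 0],
    [1, -0.7, 0.5, -75, 0],
    [1, -0.7, 0.5, -75, 0],
    [1, -0.7, 0.5, -75, 0],
    [1, -0.7, 0.5, -75, 0]
  ],
  "squeeze": 60
}}

```text
time: 13.82
ee_pos: [0.5785, 0.2184, 0.0484]
tcp_rot: [-180.0, -0.1, 5.7]
wrist_force: [-0.2, -0.0, 6.7]
opening: 0.0257
```

{"method": "send_rows", "body": {
  "targets": [
    [1, 0, 0, 50, 0],
    [1, 0, 0, 100, 0],
    [1, 0, -30, 105, 10],
    [1, 0, -85, 105, 20],
    [1, 0, -140, 105, 30],
    [1, 0, -195, 105, 40],
    [1, 2, -250, 105, 50],
    [1, 4, -305, 105, 60],
    [1, 6, -360, 105, 70],
    [1, 6, -410, 100, 80]
  ]
}}

```text
time: 15.08
ee_pos: [0.5837, -0.1938, 0.1471]
tcp_rot: [180.0, 0.0, 86.0]
wrist_force: [0.9, 0.6, -2.5]
opening: 0.0252
```

{"method": "send_rows", "body": {
  "targets": [
    [1, 0, -24, -10, 10],
    [1, 0, -24, -20, 12],
    [1, 0, -24, -23, 12.2],
    [1, 0, -24, -23, 12.2],
    [1, 0, -24, -23, 12.2]
  ]
}}

```text
time: 15.7
ee_pos: [0.5842, -0.215, 0.1247]
tcp_rot: [180.0, 0.0, 97.9]
wrist_force: [-0.5, -0.6, -2.2]
opening: 0.0251
```

```bash
python3 snap.py 7
python3 - <<'E'
from ov import *
t=cv2.imread("pics/top7.png"); s=cv2.imread("pics/scene7.png")
f=lambda im,x,y,w,h,k,n: cv2.imwrite(n,cv2.convertScaleAbs(cv2.resize(im[y:y+h,x:x+w],None,fx=k,fy=k,interpolation=cv2.INTER_CUBIC),alpha=1.6,beta=10))
f(s,160,50,130,190,3.1,"pics/j2.png");f(t,380,110,160,190,3.1,"pics/j1.png")
E
```

```text
15.7 [-20.2  14.1   8.6  84.5   0.  -28.1] [ 0.5842 -0.215   0.1247] [1.7996e+02 2.0000e-02 9.7900e+01] [-0.5 -0.6 -2.2] 0.0251
```

View pics/j2.png

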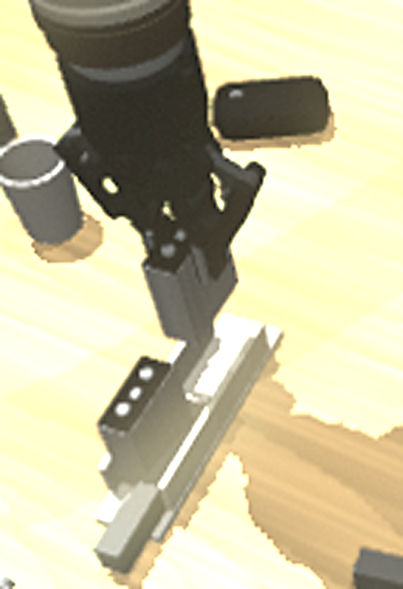

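View pics/j1.png

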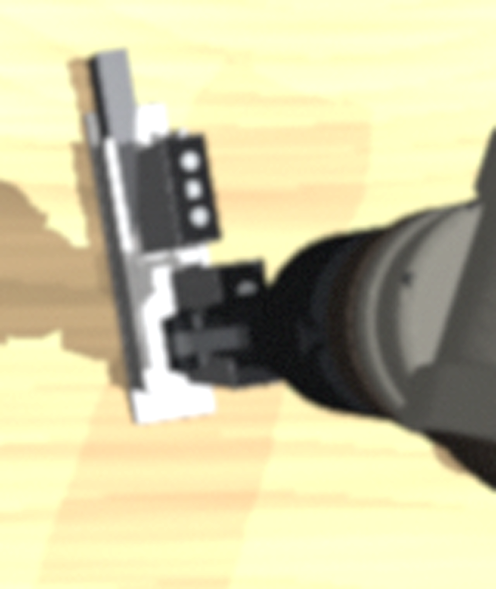

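Run:
```python
from ov import *
t=cv2.convertScaleAbs(cv2.imread("pics/top7.png"),alpha=1.6); s=cv2.imread("pics/scene7.png")
C=[.6234,-.2131,7.93]; P=[.5842,-.215,7.9]; FC=box(4.5,68.5,-20,6,8,78)
it=[(C,CAR,0),(P,CELL,86.3),(C,FC,0)]
over(s,'scene',it,180,120,75,115,5.1,"pics/k2.png");over(t,'top',it,400,120,75,130,4.6,"pics/k1.png")
```

```text
(no output)
```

View pics/k2.png

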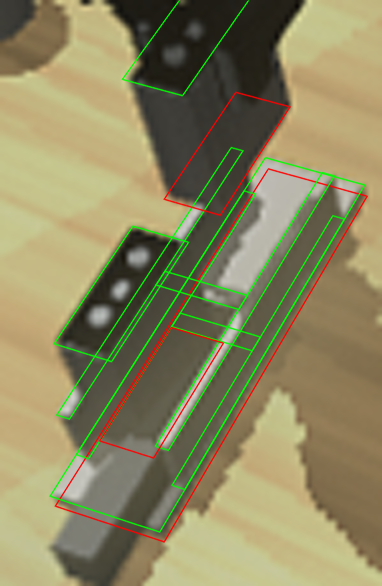

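View pics/k1.png

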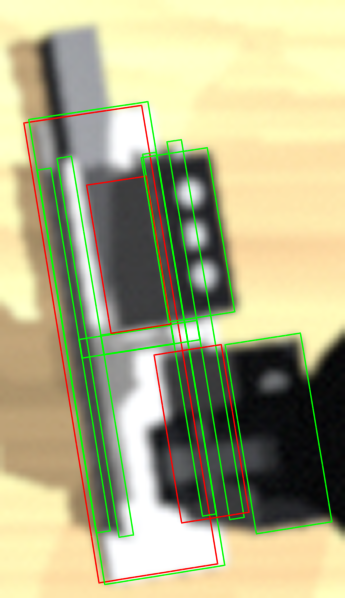

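Run:
```python
from ov import *
t=cv2.imread("pics/top7.png")
t=cv2.convertScaleAbs(t,alpha=2.2,beta=15)
cv2.imwrite("pics/l1.png",cv2.resize(t[185:240,420:480],None,fx=10,fy=10,interpolation=2))
C=[.6234,-.2131,7.8]; P=[.5842,-.215,7.9]
over(t,'top',[(C,CAR,0),(P,CELL,86.3)],420,185,60,55,10,"pics/l2.png")
```

```text
(no output)
```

View pics/l2.png

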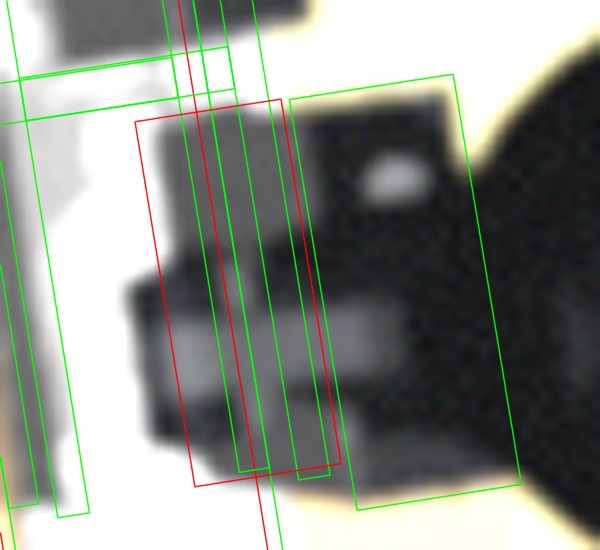

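{"method": "send_rows", "body": {
  "targets": [
    [1, 0, 0, -25, 0],
    [1, 0, 0, -45, 0],
    [1, 0, 0, -58, 0],
    [1, 0, 0, -58, 0]
  ]
}}

```text
time: 16.3
ee_pos: [0.5834, -0.2155, 0.0654]
tcp_rot: [-179.9, -0.0, 97.9]
wrist_force: [0.3, 0.1, -2.2]
opening: 0.0251
```

{"method": "send_rows", "body": {
  "targets": [
    [1, 0, 0, -8, 0],
    [1, 0, 0, -16, 0],
    [1, 0, 0, -19, 0],
    [1, 0, 0, -19, 0]
  ]
}}

```text
time: 16.8
ee_pos: [0.5838, -0.2159, 0.0471]
tcp_rot: [180.0, 0.0, 97.9]
wrist_force: [-0.4, 0.3, -2.2]
opening: 0.0257
```

{"method": "send_rows", "body": {
  "targets": [
    [1, 0, 0, -1, 0],
    [1, 0, 0, -1, 0]
  ]
}}

```text
time: 17.05
ee_pos: [0.584, -0.2159, 0.0465]
tcp_rot: [180.0, 0.0, 97.9]
wrist_force: [0.2, -0.7, 1.4]
opening: 0.0253
```

```bash
python3 snap.py 8
python3 - <<'E'
from ov import *
t=cv2.imread("pics/top8.png"); s=cv2.imread("pics/scene8.png")
f=lambda im,x,y,w,h,k,n: cv2.imwrite(n,cv2.convertScaleAbs(cv2.resize(im[y:y+h,x:x+w],None,fx=k,fy=k,interpolation=cv2.INTER_CUBIC),alpha=1.6,beta=10))
f(s,180,110,90,125,4.7,"pics/m2.png");f(t,390,120,110,130,4.6,"pics/m1.png")
E
```

```text
17.05 [-20.3  15.2   1.3  76.1  -0.  -28.2] [ 0.584  -0.2159  0.0465] [1.7997e+02 2.0000e-02 9.7890e+01] [ 0.2 -0.7  1.4] 0.0253
```

View pics/m2.png

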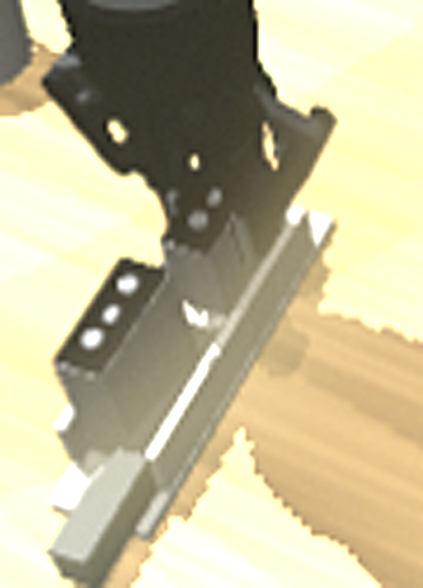

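View pics/m1.png

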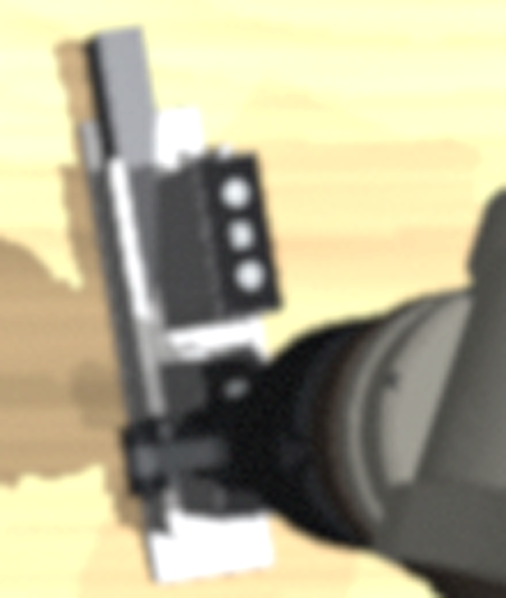

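{"method": "send_rows", "body": {
  "targets": [
    [0.5, 0, 0, 0, 0],
    [0.45, 0, 0, 0, 0],
    [0.45, 0, 0, 0, 0],
    [0.45, 0, 0, 20, 0],
    [0.45, 0, 0, 60, 0],
    [0.5, 0, 30, 90, -10],
    [0.55, 0, 80, 90, -20],
    [0.55, 0, 130, 90, -30],
    [0.55, 0, 180, 90, -40],
    [0.55, 0, 235, 80, -50]
  ]
}}

```text
time: 18.4
ee_pos: [0.5845, 0.0206, 0.1286]
tcp_rot: [179.9, -0.1, 47.5]
wrist_force: [1.1, -0.4, 0.0]
opening: 0.0381
```

```bash
python3 snap.py 9
python3 - <<'E'
from ov import *
t=cv2.imread("pics/top9.png"); s=cv2.imread("pics/scene9.png")
f=lambda im,x,y,w,h,k,n: cv2.imwrite(n,cv2.convertScaleAbs(cv2.resize(im[y:y+h,x:x+w],None,fx=k,fy=k,interpolation=cv2.INTER_CUBIC),alpha=1.6,beta=10))
f(s,180,120,80,115,5,"pics/n2.png");f(t,390,120,90,130,4.6,"pics/n1.png")
E
```

```text
18.4 [ 2.   8.7  2.8 83.9 -0.  44.5] [0.5845 0.0206 0.1286] [ 1.7986e+02 -1.4000e-01  4.7530e+01] [ 1.1 -0.4  0. ] 0.0381
```

View pics/n2.png

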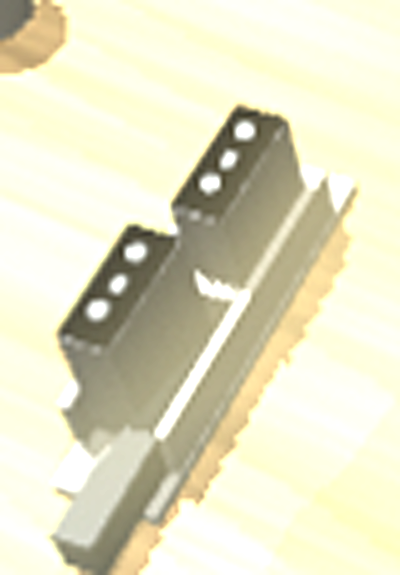

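View pics/n1.png

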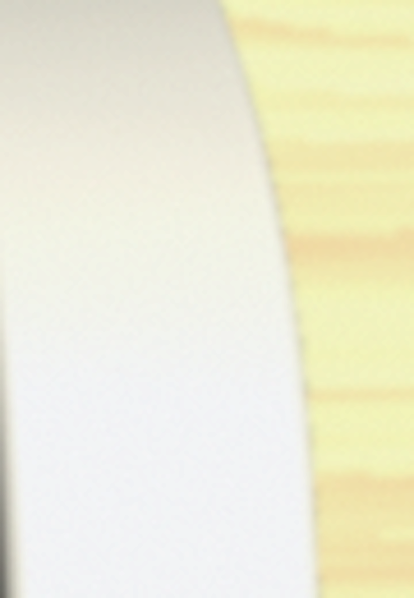

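Run:
```python
from lib import *
g=lambda X,Y:(180+(X+.5)/5-.5,120+(Y+.5)/5-.5)
C=[.6246,-.2114,7.7]
for n,pts in (('cell',[(238,107),(287,122),(225,222),(173,208)]),('fixed',[(130,228),(180,245),(108,350),(60,335)])):
    q=np.array([infr(C,ray('scene',*g(*p),.078+(.0 if n=='cell' else 0))) for p in pts]); print(n,q.round(1).tolist(),q.mean(0).round(1))
```

```text
cell [[-70.9, -8.7], [-70.1, 15.9], [-10.0, 16.8], [-9.5, -7.7]] [-40.1   4.1]
fixed [[6.4, -19.6], [7.5, 4.8], [65.5, 3.4], [65.4, -18.8]] [36.2 -7.6]
```

{"method": "send_rows", "body": {
  "targets": [
    [0.55, 0, 5.5, -20, -10],
    [0.55, 0, 5.5, -40, -20],
    [0.55, 0, 5.5, -60, -30],
    [0.55, 0, 5.5, -60, -40],
    [0.55, 0, 5.5, -60, -50],
    [0.55, 0, 5.5, -60, -60],
    [0.55, 0, 5.5, -60, -63.3],
    [0.55, 0, 5.5, -60, -63.3]
  ]
}}

```text
time: 19.5
ee_pos: [0.5843, 0.0242, 0.0674]
tcp_rot: [-180.0, -0.1, -15.4]
wrist_force: [-0.2, 0.1, 0.6]
opening: 0.0383
```

```bash
python3 snap.py 10
python3 - <<'E'
from ov import *
t=cv2.imread("pics/top10.png"); s=cv2.imread("pics/scene10.png")
W=[.5735,-.0141,-105.77]
over(cv2.convertScaleAbs(s,alpha=1.5),'scene',[(W,WEDGE,0)],260,90,120,150,4,"pics/o2.png")
over(cv2.convertScaleAbs(t,alpha=1.5),'top',[(W,WEDGE,0)],260,150,130,120,5,"pics/o1.png")
E
```

```text
19.5 [  2.4   9.6  -3.   77.4  -0.  107.7] [0.5843 0.0242 0.0674] [-1.7998e+02 -7.0000e-02 -1.5350e+01] [-0.2  0.1  0.6] 0.0383
```

View pics/o2.png

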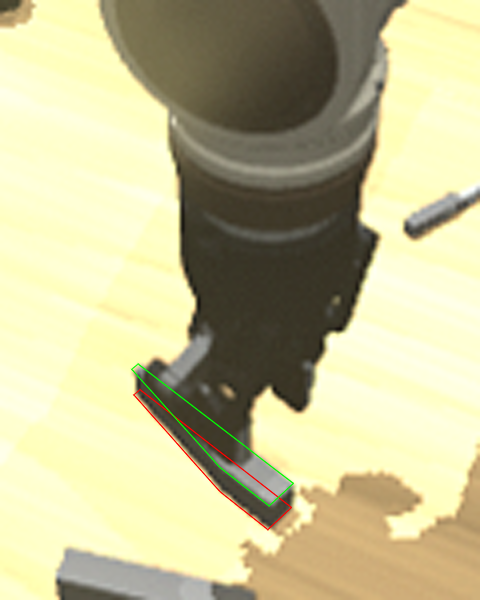

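View pics/o1.png

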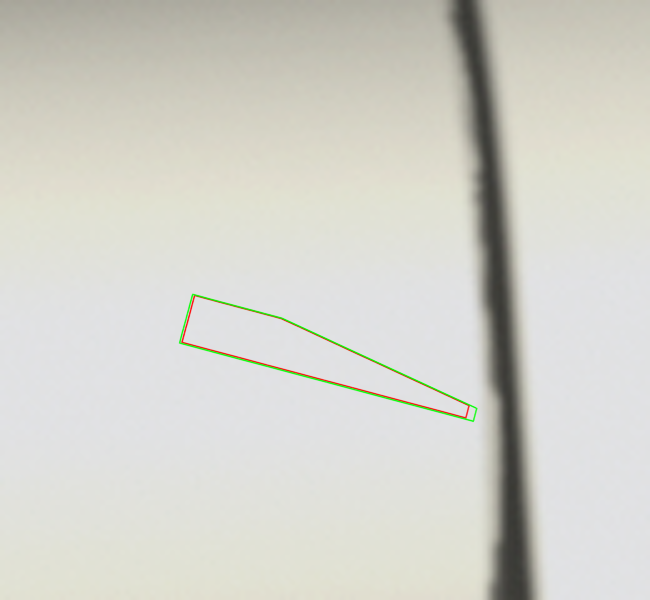

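{"method": "send_rows", "body": {
  "targets": [
    [0.55, 0.6, 2, -30, -0.4],
    [0.55, 0.6, 2, -50, -0.4],
    [0.55, 0.6, 2, -60, -0.4],
    [0.55, 0.6, 2, -60, -0.4],
    [1, 0.6, 2, -60, -0.4],
    [1, 0.6, 2, -60, -0.4],
    [1, 0.6, 2, -60, -0.4],
    [1, 0.6, 2, -60, -0.4]
  ],
  "squeeze": 60
}}

```text
time: 20.6
ee_pos: [0.5852, 0.0267, 0.0074]
tcp_rot: [-180.0, -0.1, -15.8]
wrist_force: [-0.2, -0.2, 5.6]
opening: 0.0177
```

{"method": "send_rows", "body": {
  "targets": [
    [1, 0, 0, 40, 0],
    [1, -20, -20, 70, 10],
    [1, -45, -50, 70, 20],
    [1, -70, -80, 70, 30],
    [1, -95, -110, 70, 40],
    [1, -120, -140, 70, 50],
    [1, -140, -170, 70, 60],
    [1, -155, -200, 70, 70],
    [1, -168, -235, 70, 80],
    [1, -168, -276, 60, 90]
  ]
}}

```text
time: 21.85
ee_pos: [0.4162, -0.2506, 0.0671]
tcp_rot: [179.9, 0.0, 74.5]
wrist_force: [0.8, -0.4, -0.5]
opening: 0.0174
```

{"method": "send_rows", "body": {
  "targets": [
    [1, 0, 0, 0, 10],
    [1, 0, 0, -20, 20],
    [1, 0, 0, -30, 23.7],
    [1, 0, 0, -30, 23.7],
    [1, 0, 0, -30, 23.7]
  ]
}}

```text
time: 22.48
ee_pos: [0.4167, -0.2494, 0.0367]
tcp_rot: [180.0, 0.0, 97.8]
wrist_force: [0.5, -0.1, 0.5]
opening: 0.0176
```

```bash
python3 snap.py 11
python3 - <<'E'
from workcell import bot
from ov import *
t=cv2.imread("pics/top11.png"); s=cv2.imread("pics/scene11.png")
o=bot.get_obs(); a=o['tcp_rot'][2]-90; ar=np.deg2rad(a); z=o['ee_pos'][2]*1000-7.4
W=[o['ee_pos'][0]+.042*np.cos(ar),o['ee_pos'][1]+.042*np.sin(ar),a]; C=[.6234,-.2123,7.9]
n=place(W,[(57.5,-9.5,0)])[0]; print(W,z,infr(C,n))
f=lambda im,x,y,w,h,k,n: cv2.imwrite(n,cv2.convertScaleAbs(cv2.resize(im[y:y+h,x:x+w],None,fx=k,fy=k,interpolation=cv2.INTER_CUBIC),alpha=1.6,beta=10))
f(t,400,170,90,120,5,"pics/q3.png");f(s,200,80,100,120,5,"pics/q4.png")
over(cv2.convertScaleAbs(s,alpha=1.5),'scene',[(W,WEDGE,z),(C,CAR,0)],180,60,120,150,4,"pics/q2.png")
over(cv2.convertScaleAbs(t,alpha=1.5),'top',[(W,WEDGE,z),(C,CAR,0)],400,150,100,140,4.2,"pics/q1.png")
E
```

```text
22.475 [-30.9  -3.  -19.6  73.4  -0.  -38.7] [ 0.4167 -0.2494  0.0367] [1.7997e+02 2.0000e-02 9.7810e+01] [ 0.5 -0.1  0.5] 0.0176
[np.float64(0.45839353115668685), np.float64(-0.24375130066212955), np.float64(7.836454453164691)] 29.365993974638968 [-110.27385024  -18.03733792]
```

View pics/q2.png

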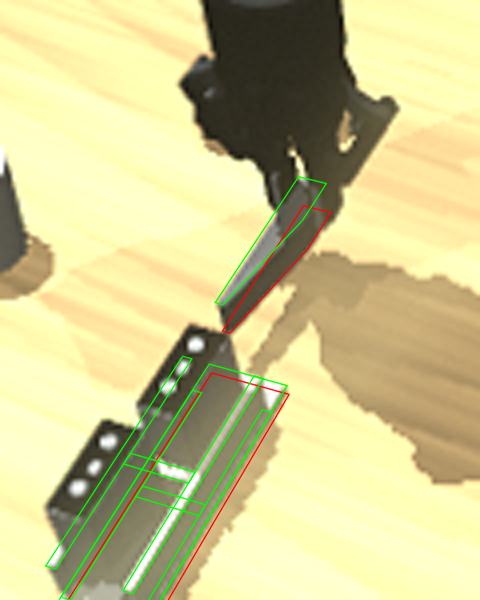

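View pics/q1.png

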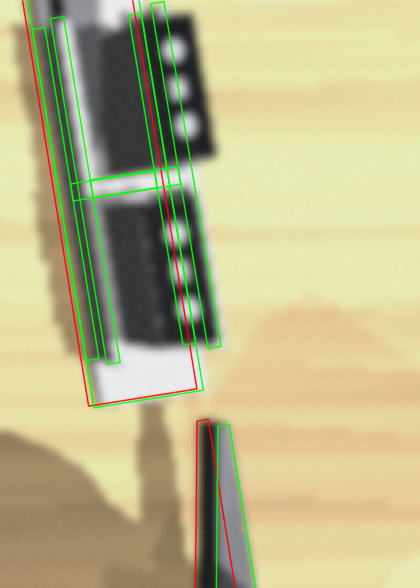

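View pics/q3.png

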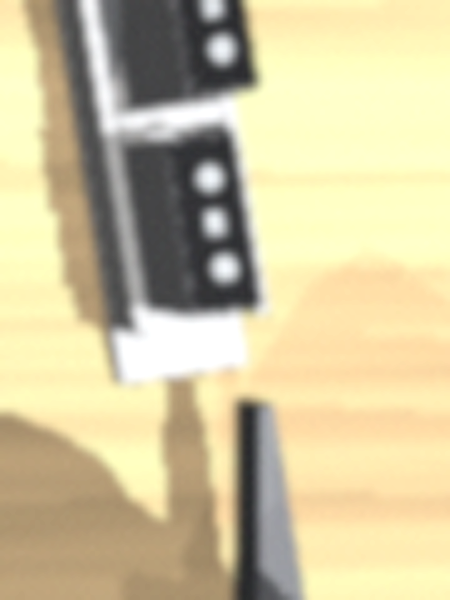

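View pics/q4.png

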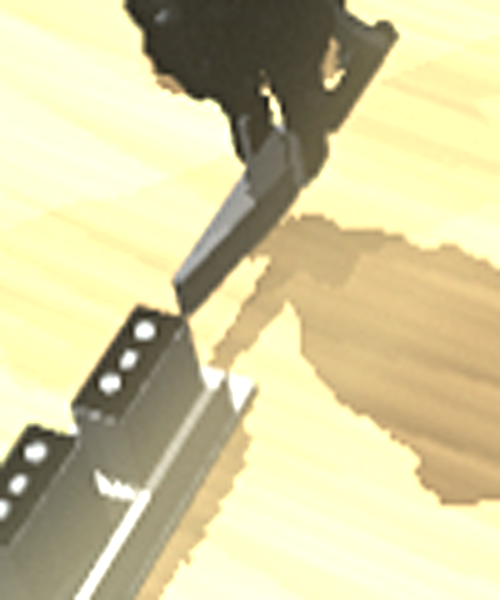

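{"method": "send_rows", "body": {
  "targets": [
    [1, 0, 0.8, -10, 0],
    [1, 0, 0.8, -20.3, 0],
    [1, 0, 0.8, -20.3, 0],
    [1, 10, 2.2, -20.3, 0],
    [1, 20, 3.6, -20.3, 0],
    [1, 30, 5, -20.3, 0],
    [1, 30, 5, -20.3, 0]
  ]
}}

```text
time: 23.45
ee_pos: [0.4473, -0.2442, 0.0158]
tcp_rot: [180.0, 0.0, 97.9]
wrist_force: [-1.1, -0.5, -0.4]
opening: 0.0172
```

```bash
python3 snap.py 12
python3 - <<'E'
from ov import *
t=cv2.imread("pics/top12.png"); s=cv2.imread("pics/scene12.png")
f=lambda im,x,y,w,h,k,n: cv2.imwrite(n,cv2.convertScaleAbs(cv2.resize(im[y:y+h,x:x+w],None,fx=k,fy=k,interpolation=cv2.INTER_CUBIC),alpha=1.6,beta=10))
f(t,405,190,75,85,7,"pics/r3.png");f(s,200,100,90,110,5.4,"pics/r4.png")
E
```

```text
23.45 [-28.6   1.  -18.   71.    0.  -36.6] [ 0.4473 -0.2442  0.0158] [179.99   0.    97.93] [-1.1 -0.5 -0.4] 0.0172
```

View pics/r3.png

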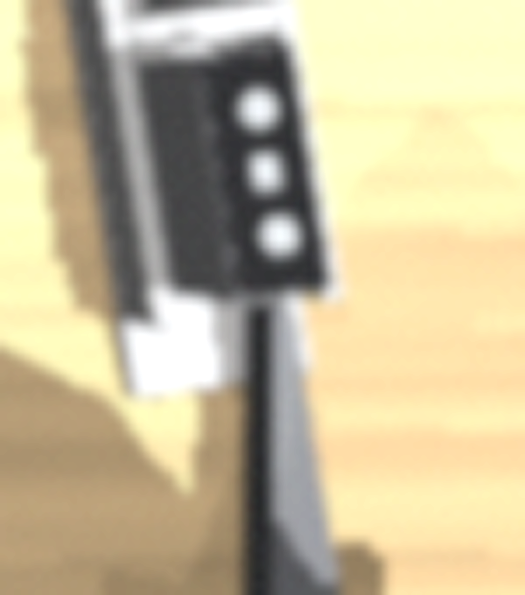

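View pics/r4.png

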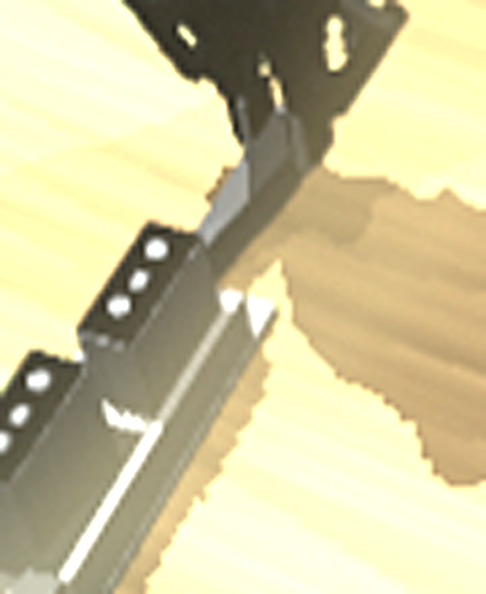

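{"method": "send_rows", "body": {
  "targets": [
    [1, 5, 0.7, 0, 0],
    [1, 10, 1.4, 0, 0],
    [1, 15, 2.1, 0, 0],
    [1, 15, 2.1, 0, 0]
  ]
}}

```text
time: 24.05
ee_pos: [0.4618, -0.2422, 0.0158]
tcp_rot: [180.0, 0.0, 97.9]
wrist_force: [0.4, 0.2, 0.1]
opening: 0.0178
```

{"method": "send_rows", "body": {
  "targets": [
    [1, 5, 0.7, 0, 0],
    [1, 10, 1.4, 0, 0],
    [1, 10, 1.4, 0, 0]
  ]
}}

```text
time: 24.42
ee_pos: [0.4719, -0.2409, 0.0158]
tcp_rot: [180.0, 0.0, 97.9]
wrist_force: [-0.9, -0.9, -0.2]
opening: 0.0174
```

{"method": "send_rows", "body": {
  "targets": [
    [1, 5, 0.7, 0, 0],
    [1, 10, 1.4, 0, 0],
    [1, 14, 2, 0, 0],
    [1, 14, 2, 0, 0]
  ]
}}

```text
time: 24.92
ee_pos: [0.4856, -0.24, 0.0157]
tcp_rot: [-180.0, 0.1, 97.8]
wrist_force: [-0.8, -8.4, -1.6]
opening: 0.0176
```

{"method": "send_rows", "body": {
  "targets": [
    [1, 4, 0.6, 0, 0],
    [1, 8, 1.1, 0, 0],
    [1, 8, 1.1, 0, 0]
  ]
}}

```text
time: 25.3
ee_pos: [0.493, -0.2398, 0.0157]
tcp_rot: [-179.9, 0.2, 97.7]
wrist_force: [-3.7, -12.3, -1.3]
opening: 0.0174
```

```bash
python3 snap.py 13
python3 - <<'E'
from ov import *
t=cv2.imread("pics/top13.png"); s=cv2.imread("pics/scene13.png")
f=lambda im,x,y,w,h,k,n: cv2.imwrite(n,cv2.convertScaleAbs(cv2.resize(im[y:y+h,x:x+w],None,fx=k,fy=k,interpolation=cv2.INTER_CUBIC),alpha=1.6,beta=10))
f(t,405,180,75,95,6.2,"pics/u3.png");f(s,190,100,90,110,5.4,"pics/u4.png")
E
```

```text
25.3 [-25.8   6.2 -12.6  71.2  -0.3 -33.5] [ 0.493  -0.2398  0.0157] [-179.88    0.22   97.74] [ -3.7 -12.3  -1.3] 0.0174
```

View pics/u3.png

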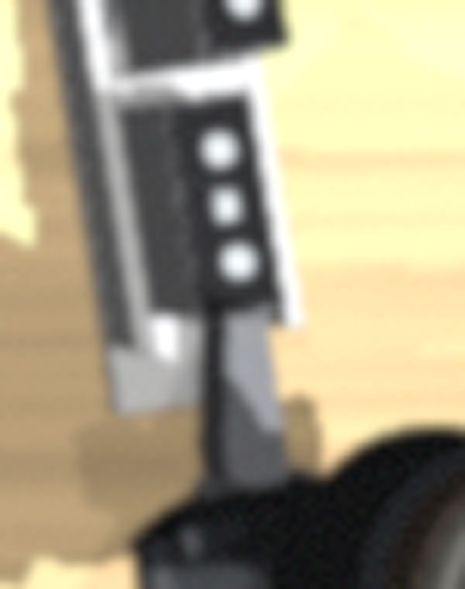

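View pics/u4.png

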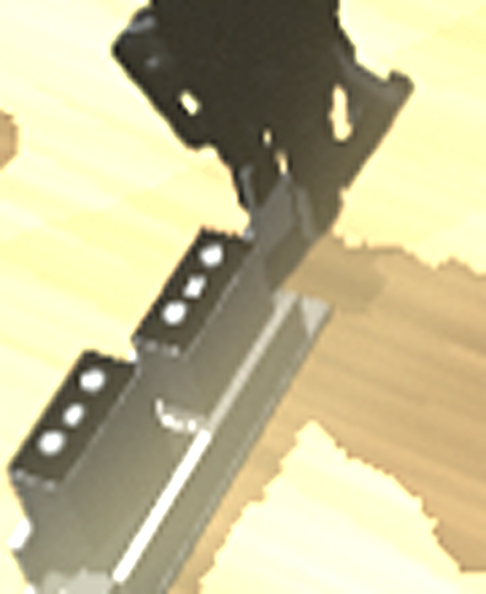

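{"method": "send_rows", "body": {
  "targets": [
    [1, 0, -1.5, 0, 0.2],
    [1, 3, -1.6, 0, 0.2],
    [1, 6, -1.2, 0, 0.2],
    [1, 6, -1.2, 0, 0.2]
  ]
}}

```text
time: 25.9
ee_pos: [0.499, -0.2407, 0.0157]
tcp_rot: [-179.9, 0.2, 98.0]
wrist_force: [-3.1, -11.0, -2.1]
opening: 0.0176
```

{"method": "send_rows", "body": {
  "targets": [
    [1, 2, 0.3, 0, 0],
    [1, 4, 0.6, 0, 0],
    [1, 4, 0.6, 0, 0]
  ]
}}

```text
time: 26.28
ee_pos: [0.5025, -0.2406, 0.0156]
tcp_rot: [-179.8, 0.2, 97.9]
wrist_force: [-6.6, -13.9, -1.1]
opening: 0.0175
```

{"method": "send_rows", "body": {
  "targets": [
    [1, 0, -1.2, 0, 0],
    [1, 0, -1.2, 0, 0],
    [1, 0, -1.2, 0, 0]
  ]
}}

```text
time: 26.65
ee_pos: [0.5027, -0.241, 0.0156]
tcp_rot: [-179.9, 0.1, 98.0]
wrist_force: [-5.1, -9.6, -0.7]
opening: 0.0174
```

{"method": "send_rows", "body": {
  "targets": [
    [1, 2, -0.7, 0, 0],
    [1, 3, -0.6, 0, 0],
    [1, 3, -0.6, 0, 0]
  ]
}}

```text
time: 27.02
ee_pos: [0.506, -0.2413, 0.0157]
tcp_rot: [-179.9, 0.1, 98.0]
wrist_force: [-3.3, -8.2, -0.8]
opening: 0.0174
```

{"method": "send_rows", "body": {
  "targets": [
    [1, 2, 0.1, 0, 0],
    [1, 3, 0.1, 0, 0],
    [1, 3, 0.1, 0, 0]
  ]
}}

```text
time: 27.4
ee_pos: [0.5089, -0.2414, 0.0156]
tcp_rot: [-179.9, 0.1, 98.0]
wrist_force: [-5.0, -7.9, -0.7]
opening: 0.0179
```

```bash
python3 snap.py 14
python3 - <<'E'
from ov import *
t=cv2.imread("pics/top14.png"); s=cv2.imread("pics/scene14.png")
f=lambda im,x,y,w,h,k,n: cv2.imwrite(n,cv2.convertScaleAbs(cv2.resize(im[y:y+h,x:x+w],None,fx=k,fy=k,interpolation=cv2.INTER_CUBIC),alpha=1.6,beta=10))
f(t,405,180,75,85,7,"pics/v3.png");f(s,190,100,90,110,5.4,"pics/v4.png")
E
```

```text
27.4 [-25.3   8.2 -10.3  71.5  -0.2 -33.3] [ 0.5089 -0.2414  0.0156] [-1.7989e+02  1.3000e-01  9.8000e+01] [-5.  -7.9 -0.7] 0.0179
```

View pics/v3.png

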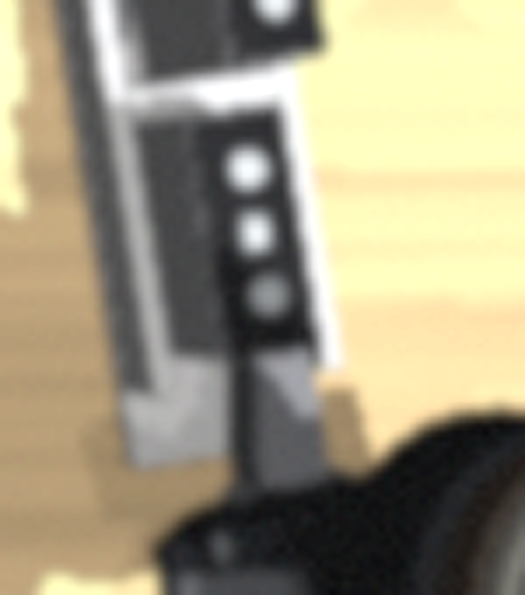

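View pics/v4.png

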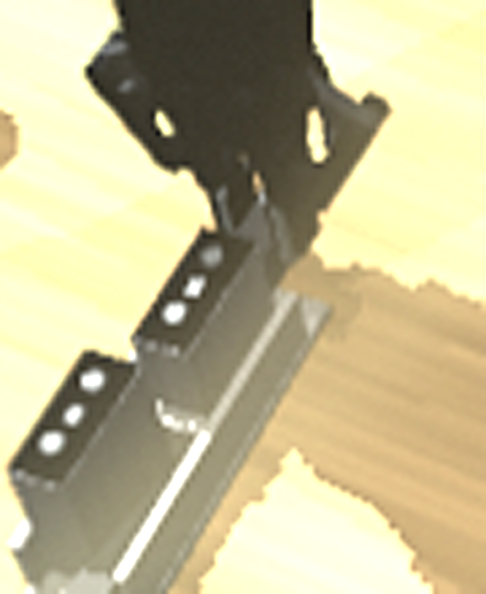

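{"method": "send_rows", "body": {
  "targets": [
    [1, 1, -0.8, 0, 0],
    [1, 3, -0.6, 0, 0],
    [1, 3, -0.6, 0, 0]
  ]
}}

```text
time: 27.88
ee_pos: [0.5109, -0.2417, 0.0154]
tcp_rot: [-179.8, 0.1, 98.0]
wrist_force: [-8.7, -7.4, 0.8]
opening: 0.0178
```

{"method": "send_rows", "body": {
  "targets": [
    [1, 2, -0.2, 0, 0],
    [1, 3, -0.2, 0, 0],
    [1, 3, -0.2, 0, 0]
  ]
}}

```text
time: 28.25
ee_pos: [0.5115, -0.2416, 0.0154]
tcp_rot: [-179.5, 0.0, 98.0]
wrist_force: [-22.2, -7.2, 9.4]
opening: 0.0174
```

{"method": "send_rows", "body": {
  "targets": [
    [1, -3, -0.4, 0, 0],
    [0.6, -3, -0.4, 0, 0],
    [0.55, -3, -0.4, 0, 0],
    [0.55, -3, -0.4, 0, 0],
    [0.55, -3, -0.4, 20, 0],
    [0.55, -3, -0.4, 60, 0],
    [0.55, -30, 0, 100, 0],
    [0.55, -80, 20, 120, 0],
    [0.55, -120, 40, 130, 0],
    [0.55, -120, 60, 130, 0]
  ]
}}

```text
time: 29.5
ee_pos: [0.3942, -0.1805, 0.1474]
tcp_rot: [179.9, 0.1, 98.0]
wrist_force: [0.7, -1.1, -0.7]
opening: 0.0382
```

```bash
python3 snap.py 15
python3 - <<'E'
from ov import *
t=cv2.imread("pics/top15.png"); s=cv2.imread("pics/scene15.png")
f=lambda im,x,y,w,h,k,n: cv2.imwrite(n,cv2.convertScaleAbs(cv2.resize(im[y:y+h,x:x+w],None,fx=k,fy=k,interpolation=cv2.INTER_CUBIC),alpha=1.6,beta=10))
f(t,400,170,80,85,7,"pics/w3.png");f(s,190,100,90,110,5.4,"pics/w4.png"); f(t,100,90,300,200,2.6,"pics/w5.png")
E
```

```text
29.5 [-24.6 -12.  -15.4  86.5   0.  -32.6] [ 0.3942 -0.1805  0.1474] [1.7987e+02 8.0000e-02 9.8010e+01] [ 0.7 -1.1 -0.7] 0.0382
```

View pics/w3.png

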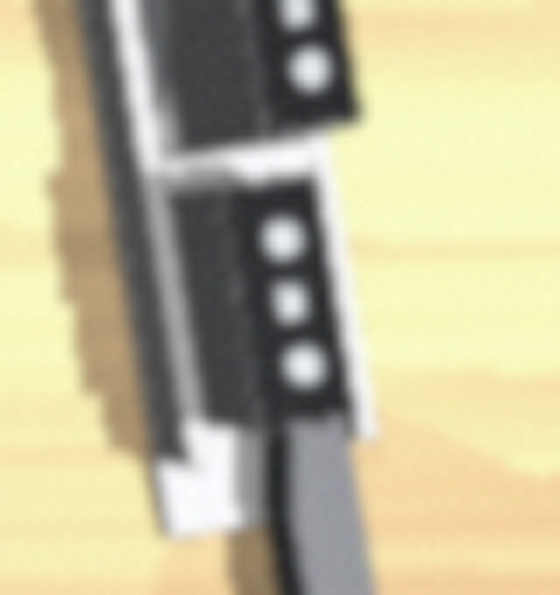

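View pics/w4.png

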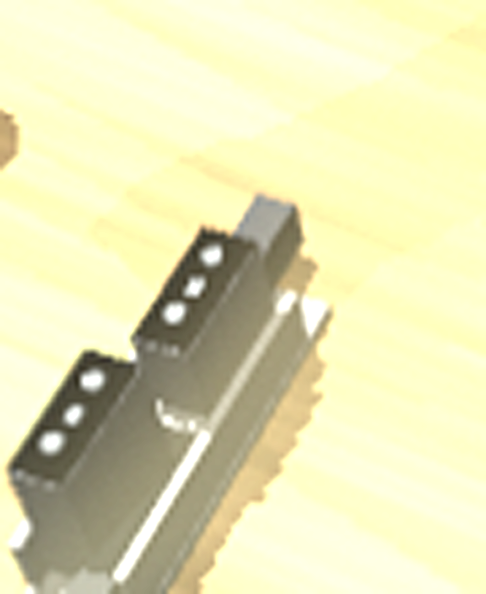

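View pics/w5.png

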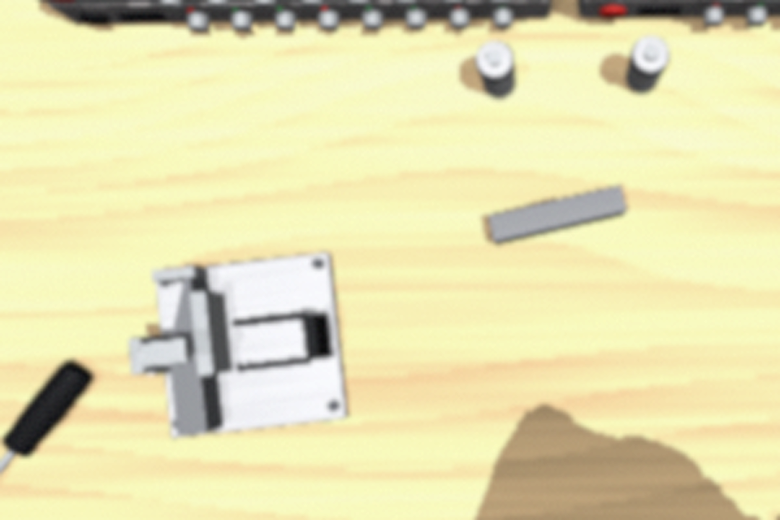

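Run:
```python
from ov import *
g=lambda X,Y,x=190,y=100,k=5.4:(x+(X+.5)/k-.5,y+(Y+.5)/k-.5)
C=[.6246,-.2114,7.7]
q=np.array([infr(C,ray('scene',*g(*p),.078)) for p in [(205,230),(257,246),(187,351),(135,337)]]); print(q.round(1).tolist(),q.mean(0))
q=np.array([infr(C,ray('scene',*g(*p),.078)) for p in [(85,351),(137,368),(65,487),(12,468)]]); print('fixed',q.round(1).tolist(),q.mean(0))
for p in [(258,195),(300,208)]: print('tail',infr(C,ray('scene',*g(*p),.032)))
print('tailbottom',infr(C,ray('scene',*g(300,240),.008)))
Ct=[.6230,-.2136,8.0]; h=lambda X,Y:g(X,Y,400,170,7)
for p in [(375,595),(352,440)]: print('flat edge',infr(Ct,ray('top',*h(*p),.032)))
for p in [(237,185),(312,178),(350,405),(270,420)]: print('celltop',infr(Ct,ray('top',*h(*p),.078)))
t=cv2.imread("pics/top15.png"); s=cv2.imread("pics/scene15.png")
Cw=[.6234,-.2123,7.9]
def sub(C,x,y):
    return [*place(C,[(x,y,0)])[0,:2],C[2]]
for nx in (-15,-21):
  over(cv2.convertScaleAbs(s,alpha=1.5),'scene',[(C,CAR,0),(sub(C,-39,7),CELL,8),(sub(C,nx-57.5,-10.5),WEDGE,8)],190,100,90,110,5.4,f"pics/x{-nx}.png")
```

```text
[[-68.0, -6.3], [-67.2, 17.8], [-8.3, 16.8], [-7.8, -5.9]] [-37.8024543    5.63361694]
fixed [[5.1, -21.0], [5.9, 2.4], [65.6, 4.4], [64.5, -18.8]] [35.26304365 -8.23931565]
tail [-130.60820228  -22.20016349]
tail [-129.66306806   -0.98672616]
tailbottom [-131.24193072   -5.85402547]
flat edge [-120.24050417  -21.78602212]
flat edge [-78.27207479 -22.50223623]
celltop [-5.58174584 13.12556454]
celltop [-6.75658976 -6.0198777 ]
celltop [-64.48399354  -6.0554637 ]
celltop [-65.02718499  14.62176922]
```

View pics/x15.png

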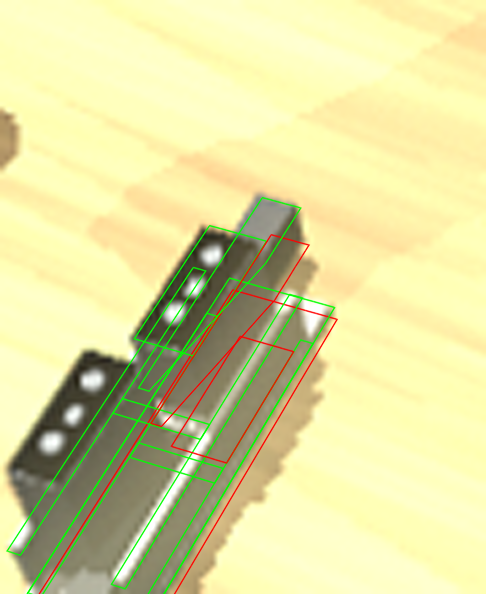

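View pics/x21.png

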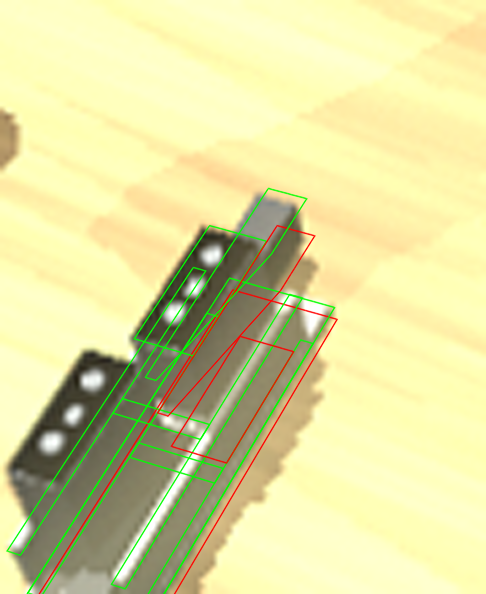

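```bash
python3 -c "
from workcell import bot
print(bot.job_done())"
```

```text
the job is handed in; nothing more can be done
None
```

The job is handed in at about 29.6 s of the 72 s allowed. All steps were carried out in order, but no verdict was reported.

**What I did**
- **Prop:** pushed nose first into the slot until the force rose to about 28 N at the stop, then released. The catch stays open by itself.
- **Cell:** lifted out and stood in the near bay on the left side, then released.
- **Wedge:** driven between the cell and the right wall until it jammed at about 22 N, a little over the suggested 12 to 18 N. I then released it and backed the arm clear.

**Last checks, from the final pictures**
- The prop lies flat along the post and the catch is still open.
- The cell is upright, about 2 mm or less from the end wall.
- **Cell against the left wall:** I could not confirm this beyond the jam itself. The direct corner reading put the cell's centre 5.6 mm off mid-width. The same reading put the fixed reference cell 1.2 mm too far right, which suggests about 7 mm, and the picture also fits 7 mm. The pass limit is 4.5 mm.
- The wedge is flat. Its nose is about 52 mm past the cell's home front edge, against the 42 mm needed.
- The spacer and round cells look undisturbed.

**What disagreed or was not checked**
- The two cameras differ by 2 to 3 mm in world y. I settled this using the prop's contact with the post.
- The wedge went 1 to 6 mm deeper than the 51 mm jam depth would suggest, probably because it pushed the cell 2 to 4 mm closer to the end wall.
- I could not measure the wedge's contact force on the cell directly. I inferred it from the jam and from the wedge staying put after release.

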